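# Thread stripped gearbox parts on their keeper pins

## Task

Put the parts of the stripped gearbox back on the two keeper pins in order, so that none gets mixed up: on the pin with the round foot first the big gear, then the plain sleeve, then the small gear on top; on the pin with the square foot first the bearing, then the six-sided nut on top. Each part must be threaded over its pin and lie flat on what is below it, let go and at rest. Leave the mug and the clear tub where they are.

Things in the scene. Friction and masses are not known exactly. Their poses are not given: they have to be found in the camera images.
- big_gear_mid (a point): A steel gear wheel, the larger of the two toothed ones: outside diameter 66 mm over the teeth, 20 mm high, about 0.42 kg. It lies flat on the bench, with a 22 mm hole straight through from top to bottom on its z axis (z up). The point is its centre, on that axis and half-way up (10 mm above its underside).
- small_gear_mid (a point): A steel gear wheel, the smaller of the two toothed ones: outside diameter 46 mm over the teeth, 22 mm high, about 0.22 kg. It lies flat on the bench, with a 22 mm hole straight through from top to bottom on its z axis (z up). The point is its centre, on that axis and half-way up (11 mm above its underside).
- sleeve_mid (a point): A plain smooth steel spacer sleeve, the narrowest of the five: outside diameter 34 mm, 22 mm high, about 0.10 kg. It lies flat on the bench, with a 22 mm hole straight through from top to bottom on its z axis (z up). The point is its centre, on that axis and half-way up (11 mm above its underside).
- bearing_mid (a point): A smooth round steel bearing with a black sealing ring in its top face: outside diameter 54 mm, 20 mm high, about 0.28 kg. It lies flat on the bench, with a 22 mm hole straight through from top to bottom on its z axis (z up). The point is its centre, on that axis and half-way up (10 mm above its underside).
- nut_mid (a point): A big six-sided steel nut: 40 mm across the flats, 46 mm across the corners, 20 mm high, about 0.16 kg; one pair of flats faces along its own x axis, the others at 60 degrees to it. It lies flat on the bench, with a 22 mm hole straight through from top to bottom on its z axis (z up). The point is its centre, on that axis and half-way up (10 mm above its underside).
- round_stand_seat (a point): Keeper stand with a ROUND aluminium foot, 90 mm in diameter and 12 mm high, fixed to the bench. From its middle rises a dark steel pin 12 mm in diameter whose top is 58 mm above the foot's upper face; the top 9 mm are a cone narrowing to about 4 mm. The point is on the pin's axis at the upper face of the foot, where the first part comes to rest (12 mm above the bench); z up.
- square_stand_seat (a point): Keeper stand with a SQUARE aluminium foot, 84 by 84 mm and 12 mm high, fixed to the bench. Same 12 mm pin with a 9 mm cone at the top, but shorter: its top is 38 mm above the foot's upper face. The point is on the pin's axis at the upper face of the foot, where the first part comes to rest (12 mm above the bench); z up.
- mug_mid (a point): White mug, a bystander to be left alone: 80 mm in diameter, 92 mm high, handle on its +y side. The point is on its axis half-way up (46 mm).
- tub_mid (a point): Clear plastic tub, empty, open at the top, a bystander to be left alone: 94 mm across the rim, 55 mm high. The point is on its axis half-way up (27.5 mm).
Things that resemble listed ones, but are neither listed nor needed, are in the scene too. Leave any brown look-alike of the part that bears small_gear_mid alone.

How it is judged:
By the outcome, as a careful person would: the job done as asked, in the order asked, and still so for the second after the job is handed in, with the robot touching nothing.
It also fails if it takes over 128 s, if anything falls off the work surface, if the arm or the gripper's body presses on something with over 40 N, if the wrist force passes 120 N, or if a joint passes its speed limit or range.

## Robot

A 7-joint arm with a two-finger parallel gripper is mounted at the origin on the work surface. World frame = base frame: x ahead of the robot, y to its left, z up, the work surface at z = 0. Lengths are in m, angles in rad, forces in N, time in s.
With the tool pointing down it reaches from about 0.425 to 0.925 m from the base axis. Payload 6.8 kg.
Tool frame: the origin (TCP) lies at the very end of the fingers, on their centre line; the grasp point (between the pads) lies 19 mm behind it; y points along the fingers, x is the direction in which the jaws open and shut, and the axes are right-handed (so a half turn about y gives the same grasp; the last joint's range is limited). The gripper opens to 85 mm and grips with 20 to 120 N. Pads are 22 mm wide; open, the fingers measure 114 mm over their backs; the gripper's body (76 mm by 85 mm) begins 54 mm behind the grasp point. The pads swing forward as they close: fully open they stand 13 mm farther back than shut.
Start: joints at [-1.314, 0.477, 0.022, 1.555, -0.011, 1.109, -0.083], TCP at [0.241, 0.631, 0.231] pointing down, gripper open.
Joint ranges: [-2.96, 2.96], [-0.34, 2.1], [-1.41, 1.46], [0.24, 2.44], [-1.37, 4.51], [0.17, 1.92], [-2.96, 2.96]. Speed limits (rad/s): [2.39, 2.39, 3.14, 3.14, 3.14, 3.14, 3.14].

## Interface

Orientations are given as a rotation vector (axis times angle).
In Python, from bench import r, imaging gives the robot as it stands.
- The arm moves only by the shell command python3 -m jog 'ROWS' [FORCE]. ROWS is text: rows parted by semicolons, each of 7 numbers parted by spaces: the turn, a rotation vector about the tool's x, y, z in degrees, then the shift along the tool's x, y, z in mm, then the opening, from 0 (shut) to 1 (fully open). A call has exactly 5 rows; each row shifts and turns the commanded pose from where the row before left it, along the tool's axes as they then stand; what a row does not reach is not made up. A row lasts 1/12 s, in which the tool goes at most 41.7 mm and 7.16 degrees, less where a joint would pass 70% of its speed; a pose out of reach is approached as far as the arm can. A call with a gripper value outside its range is refused whole. The fingers move at their own pace and stop on an object; FORCE is the grip in N (left out, the last holds). Time passes only in rows, so rows that do not move let the fingers close, or fill a call up. It gives the time, the measured TCP pose, the force and the opening at its end, in the units of the state.
- r.get_obs(): the state, without advancing time (a new reading comes with each control period).
- imaging.grab_frame(name): name is "scene" or "top"; returns a dict with "color" (384x512x3 uint8, red, green, blue), "z_map" (384x512 float32, m along the optical axis (not along the pixel's ray), 0 where there is no reading), "fx", "fy", "cx", "cy" (pixels), "world_to_cam" (4x4, takes a point from world to camera coordinates). Camera axes: x right, y up, looking along -z (the intrinsics and any distortion apply to the point x, -y, -z); pixel columns grow to the right and rows downward; lengths in m; the calibration is good to about 2 mm. A picture is of the moment at which its call begins.
- r.hand_in(): hands the job in, once; it reports no verdict.
The state is a dict: "clock": time; "joints": joint angles; "qvel": joint speeds; "tau": joint torques, N m; "tcp_pos": TCP position; "orientation": TCP orientation; "contact_force": force on the tool from outside, world axes, zero at the start; "moment": the same for the moment, N m; "grip_width": finger opening in m.
Only numpy, scipy, OpenCV 4.12 (cv2) and the standard library are available. Lean on these libraries where they do the work, as an engineer would, in place of code of your own. Each camera call takes 0.05 s, during which the arm holds its last target.

## Working session

There is one attempt and no reset: what is moved stays moved. The work goes in short steps, Python scripts to look and compute and a shell command to move; the robot and the scene stay as the last step left them, time stands still between calls to the robot, and variables do not carry over. Pictures are saved under pics/ and viewed, and the job is handed in when it is done.

```bash
ls; mkdir -p pics
cat > h.py <<'E'
import numpy as np, cv2
from scipy.spatial.transform import Rotation as R
from bench import r, imaging
def grab(n,save=None):
    f=imaging.grab_frame(n)
    if save: cv2.imwrite('pics/'+save+'.png',f['color'][:,:,::-1])
    np.savez('last_'+n+'.npz',**f)
    return f
def pt(f,u,v,z=None,depth=None):
    """pixel -> world, on plane z or by depth"""
    W=np.linalg.inv(np.array(f['world_to_cam']))
    d=np.array([(u-f['cx'])/f['fx'],-(v-f['cy'])/f['fy'],-1.])
    o=W[:3,3]; dw=W[:3,:3]@d
    if depth is None: s=(z-o[2])/dw[2]
    else: s=depth
    return o+s*dw
def proj(f,p):
    c=np.array(f['world_to_cam'])@np.r_[p,1]
    return np.array([f['cx']+f['fx']*c[0]/-c[2], f['cy']-f['fy']*c[1]/-c[2]])
def cloud(f):
    v,u=np.mgrid[0:384,0:512]; W=np.linalg.inv(np.array(f['world_to_cam']))
    d=np.stack([(u-f['cx'])/f['fx'],-(v-f['cy'])/f['fy'],-np.ones_like(u,float)],-1)*f['z_map'][...,None]
    return d@W[:3,:3].T+W[:3,3]
E
python3 - <<'E'
from h import *
for n in ('scene','top'):
    f=grab(n,n+'0'); print(n,{k:(v if np.ndim(v)==0 else np.shape(v)) for k,v in f.items()}); print(np.linalg.inv(f['world_to_cam']).round(3))
o=r.get_obs(); print(o); print(R.from_rotvec(o['orientation']).as_matrix().round(3))
E
```

```text
pics
scene {'color': (384, 512, 3), 'z_map': (384, 512), 'fx': 380.174432984001, 'fy': 380.174432984001, 'cx': 259.19286898675045, 'cy': 194.95123743568516, 'world_to_cam': (4, 4)}
[[-0.651 -0.525  0.549  1.165]
 [ 0.759 -0.465  0.455  0.53 ]
 [ 0.017  0.713  0.701  0.872]
 [ 0.     0.     0.     1.   ]]
top {'color': (384, 512, 3), 'z_map': (384, 512), 'fx': 416.56105981575286, 'fy': 416.56105981575286, 'cx': 258.28582146217445, 'cy': 197.6934420468468, 'world_to_cam': (4, 4)}
[[-0.019  0.979 -0.201  0.25 ]
 [-1.    -0.019 -0.002  0.036]
 [-0.006  0.201  0.98   1.422]
 [ 0.     0.     0.     1.   ]]
{'clock': 0.1, 'joints': array([-1.31412164,  0.47770852,  0.02236093,  1.55633516, -0.01153925,
        1.10927954, -0.08309065]), 'qvel': array([-3.94825331e-04, -1.97283045e-03, -2.09802005e-03, -2.52627615e-03,
        1.56471269e-05,  2.23772543e-05,  1.58252012e-03]), 'tau': array([ 5.51895500e-03, -5.97760785e+01,  1.61405571e+00, -2.81952381e+01,
        1.28359976e-02,  5.11366685e-03, -2.14502012e-05]), 'tcp_pos': array([0.24062248, 0.63009939, 0.2304366 ]), 'orientation': array([-1.36098168, -0.93551717,  0.93761034]), 'contact_force': array([0.29128803, 0.42241209, 0.06674825]), 'moment': array([0.00530207, 0.01672317, 0.02171462]), 'grip_width': 0.08565949471897501}
[[ 0.357 -0.    -0.934]
 [ 0.934 -0.002  0.357]
 [-0.002 -1.    -0.   ]]
```

Run:
```python
import cv2
for n in('scene0','top0'):
    i=cv2.imread(f'pics/{n}.png'); cv2.imwrite(f'pics/{n}b.png',cv2.resize(i,(800,600),interpolation=cv2.INTER_CUBIC))
```

```text
(no output)
```

View pics/scene0b.png

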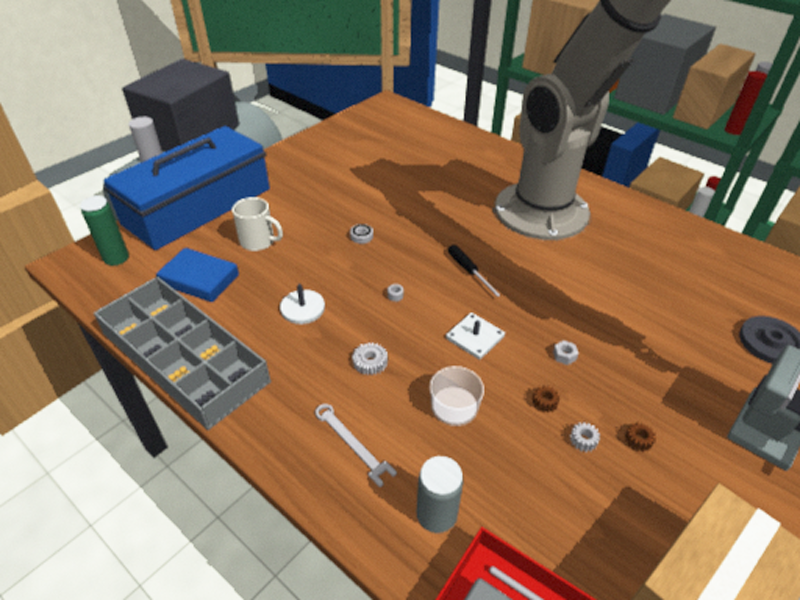

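View pics/top0b.png

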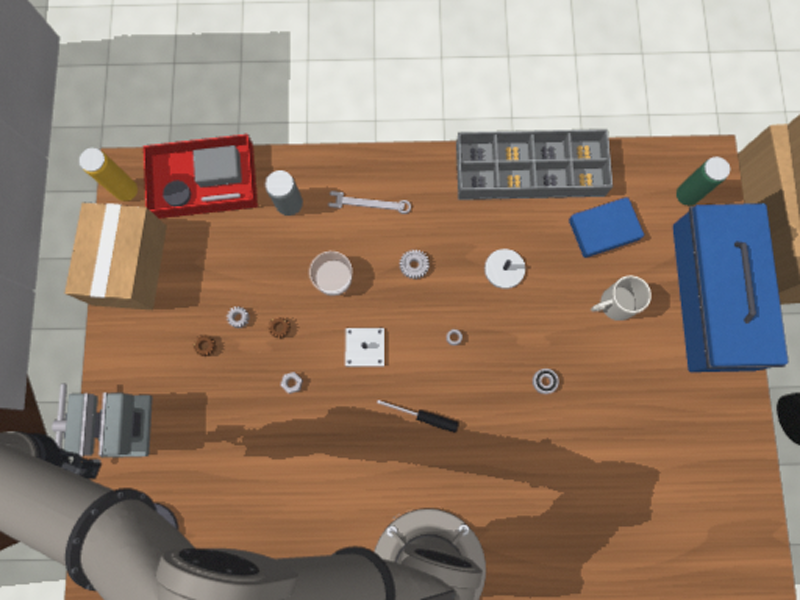

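```bash
cat > det.py <<'E'
from h import *
T={'small':(237,317,.022),'big':(415,264,.020),'sleeve':(454,337,.022),'bearing':(546,380,.020),'nut':(291,382,.020),'round':(505,268,.012),'square':(365,347,.012),'tub':(331,272,.055),'mug':(630,298,.092),'br1':(206,345,.02),'br2':(281,327,.02)}
F={n:dict(np.load(f'last_{n}.npz')) for n in('scene','top')}
C={n:cloud(F[n]) for n in F}
if __name__=='__main__':
  for k,(u,v,z) in T.items():
    p=pt(F['top'],u*.64,v*.64,z); out=[k,p[:2].round(4)]
    for n in F:
        c=C[n]; d=np.hypot(c[...,0]-p[0],c[...,1]-p[1]); m=(d<.06)&(abs(c[...,2]-z)<.006)&(F[n]['z_map']>0)
        if m.sum()>5:
            q=c[m]; (cx,cy),rad=cv2.minEnclosingCircle(q[:,:2].astype(np.float32)); out+= [n,m.sum(),np.round([cx,cy,rad,q[:,2].mean()],4),q[:,:2].mean(0).round(4)]
    print(*out)
  print(C['top'][...,2][100:200:20,100:400:60].round(4))
E
python3 det.py
```

```text
small [0.5269 0.4049] scene 172 [0.5314 0.4066 0.0233 0.0218] [0.5319 0.4067] top 94 [0.5295 0.406  0.0235 0.0211] [0.5297 0.4063]
big [0.6399 0.0118] scene 280 [0.6436 0.0134 0.0351 0.0195] [0.6448 0.0155] top 204 [0.6437 0.0153 0.0336 0.0187] [0.6432 0.0149]
sleeve [ 0.4732 -0.0694] scene 52 [ 0.4762 -0.0694  0.0174  0.0208] [ 0.4768 -0.0685] top 44 [ 0.4758 -0.0697  0.0165  0.0209] [ 0.4759 -0.07  ]
bearing [ 0.3762 -0.2638] scene 111 [ 0.3751 -0.2624  0.0287  0.0204] [ 0.379  -0.2601] top 164 [ 0.3764 -0.2638  0.0269  0.0199] [ 0.3766 -0.2634]
nut [0.3825 0.2844] scene 118 [0.3854 0.2853 0.0226 0.0202] [0.3858 0.2859] top 90 [0.383  0.2839 0.022  0.0195] [0.3833 0.2851]
round [ 0.6288 -0.1896] scene 432 [ 0.634  -0.191   0.0486  0.0125] [ 0.6337 -0.1846] top 462 [ 0.6265 -0.1915  0.0564  0.0114] [ 0.6292 -0.1882]
square [0.4565 0.1251] scene 551 [0.4588 0.1279 0.0577 0.0127] [0.4632 0.1295] top 559 [0.4565 0.1262 0.0581 0.0115] [0.458  0.1268]
tub [0.6159 0.1951] scene 185 [0.6192 0.1953 0.0483 0.054 ] [0.6175 0.1959] top 90 [0.6186 0.197  0.0472 0.0538] [0.6183 0.1985]
mug [ 0.5372 -0.4344] scene 109 [ 0.5448 -0.4383  0.0427  0.0909] [ 0.5478 -0.4385] top 103 [ 0.5472 -0.4384  0.0407  0.0911] [ 0.547  -0.4391]
br1 [0.4665 0.471 ] scene 182 [0.4691 0.4759 0.0243 0.0212] [0.4704 0.4773] top 93 [0.4684 0.4761 0.0233 0.0202] [0.4681 0.477 ]
br2 [0.5031 0.3082] scene 159 [0.5045 0.315  0.0258 0.0212] [0.5074 0.3152] top 93 [0.5044 0.3136 0.0233 0.0207] [0.5044 0.313 ]
[[ 0.0053  0.0382  0.005  -0.0011  0.0386]
 [ 0.0065  0.0483  0.0008  0.0013  0.0625]
 [ 0.0598  0.0004 -0.0126 -0.0035  0.0003]
 [ 0.0301 -0.0061 -0.0012 -0.0007  0.0028]
 [ 0.0069 -0.0033  0.0037  0.0022 -0.0027]]
```

Run:
```python
from det import *
def crop(n,p,s=20):
    u,v=proj(F[n],p).round().astype(int); print(n,u-s,v-s)
    return cv2.resize(F[n]['color'][v-s:v+s,u-s:u+s,::-1],(260,260),interpolation=cv2.INTER_CUBIC)
rows=[]
for n in('top','scene'):
    rows.append(np.hstack([crop(n,p) for p in([.384,.285,.02],[.631,-.19,.03],[.458,.126,.03])]))
cv2.imwrite('pics/crops1.png',np.vstack(rows))
# foot fit by brightness in top/scene, pixels on foot plane
for nm,p in(('round',[.631,-.19,.012]),('square',[.458,.126,.012])):
  for n in F:
    f=F[n];u,v=proj(f,p).round().astype(int);s=28
    c=f['color'][v-s:v+s,u-s:u+s].astype(int); m=((c.min(-1)>110)).astype(np.uint8)
    k,l,st,_=cv2.connectedComponentsWithStats(m); i=1+st[1:,4].argmax()
    cs,_=cv2.findContours((l==i).astype(np.uint8),cv2.RETR_EXTERNAL,cv2.CHAIN_APPROX_NONE)
    h=cv2.convexHull(cs[0])[:,0]
    w=np.array([pt(f,a+u-s,b+v-s,.012) for a,b in h])[:,:2].astype(np.float32)
    print(nm,n,cv2.minEnclosingCircle(w),cv2.minAreaRect(w))
```

```text
top 166 224
top 304 150
top 213 201
scene 342 203
scene 172 170
scene 285 189
round scene ((0.634110689163208, -0.1851254403591156), 0.050940390676259995) ((0.6325419545173645, -0.18577568233013153), (0.09981741011142731, 0.09005478024482727), 79.25382995605469)
round top ((0.6296869516372681, -0.18743504583835602), 0.04635438323020935) ((0.6292451620101929, -0.18722406029701233), (0.08750113099813461, 0.09081557393074036), 87.4969711303711)
square scene ((0.46457284688949585, 0.12760695815086365), 0.06082088127732277) ((0.4621049165725708, 0.12865425646305084), (0.08991584926843643, 0.09121932834386826), 89.70842742919922)
square top ((0.4570871591567993, 0.12739354372024536), 0.058726921677589417) ((0.45711085200309753, 0.12861455976963043), (0.08553414046764374, 0.08272995054721832), 88.88897705078125)
```

View pics/crops1.png

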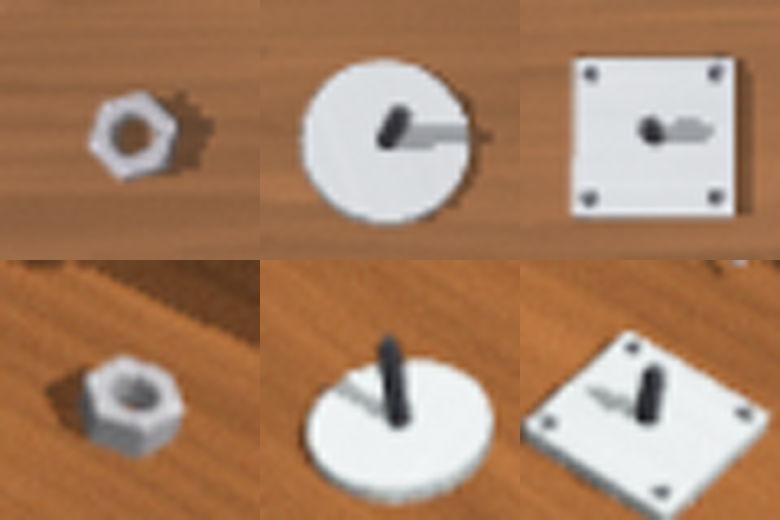

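Run:
```python
from det import *
from scipy.optimize import minimize
f=F['top']
for nm,u0,v0,b,t,zt in(('round',304,150,(126,143),(141,110),.070),('square',213,201,(129,133),(134,124),.050)):
    for q,z in((b,.012),(t,zt)): print(nm,'top',pt(f,u0+q[0]/6.5-.5,v0+q[1]/6.5-.5,z).round(4))
g=F['scene']
for nm,u0,v0,b,t,zt in(('round',172,170,(138,163),(129,78),.070),('square',285,189,(128,163),(133,105),.050)):
    for q,z in((b,.012),(t,zt)): print(nm,'scene',pt(g,u0+q[0]/6.5-.5,v0+q[1]/6.5-.5,z).round(4))
# nut
for n in F:
  f=F[n];u,v=proj(f,[.384,.285,.015]).round().astype(int); s=16;K=8
  c=f['color'][v-s:v+s,u-s:u+s].astype(float); m=c[...,0]-c[...,2]; w=np.clip(1-m/np.percentile(m,50),0,1)
  w[c.sum(-1)<200]=0
  def ren(x,y,a):
    P=[]
    for z in(0,.02):
      for k in range(6):
        t=a+np.pi/6+k*np.pi/3; P.append((proj(f,[x+.0231*np.cos(t),y+.0231*np.sin(t),z])-[u-s,v-s]+.5)*K)
    im=np.zeros((2*s*K,2*s*K),np.uint8); cv2.fillConvexPoly(im,cv2.convexHull(np.array(P).round().astype(np.int32)),255)
    return cv2.resize(im,(2*s,2*s),interpolation=cv2.INTER_AREA)/255.
  best=[]
  for a in range(0,60,4):
    e=min((( ren(.384+dx,.285+dy,np.radians(a))-w)**2).sum().round(2).tolist().__class__((0,)) if 0 else ((((ren(.384+dx,.285+dy,np.radians(a))-w)**2).sum()),dx,dy) for dx in np.arange(-.004,.0041,.001) for dy in np.arange(-.004,.0041,.001))
    best.append((round(e[0],2),a,round(e[1],3),round(e[2],3)))
  print(n,sorted(best)[:6], sorted(best)[-1])
```

```text
round top [ 0.6289 -0.1885  0.012 ]
round top [ 0.6308 -0.1879  0.07  ]
square top [0.4605 0.1294 0.012 ]
square top [0.4594 0.1243 0.05  ]
round scene [ 0.6321 -0.1898  0.012 ]
round scene [ 0.6316 -0.1876  0.07  ]
square scene [0.4616 0.1285 0.012 ]
square scene [0.4613 0.1265 0.05  ]
scene [(np.float64(9.13), 16, np.float64(0.0), np.float64(0.0)), (np.float64(9.56), 12, np.float64(0.0), np.float64(0.0)), (np.float64(9.7), 20, np.float64(0.0), np.float64(0.0)), (np.float64(9.79), 8, np.float64(0.0), np.float64(0.0)), (np.float64(10.69), 24, np.float64(0.0), np.float64(0.0)), (np.float64(10.71), 4, np.float64(0.0), np.float64(0.0))] (np.float64(18.65), 48, np.float64(0.0), np.float64(0.0))
top [(np.float64(15.03), 16, np.float64(-0.001), np.float64(0.001)), (np.float64(15.28), 12, np.float64(-0.001), np.float64(0.001)), (np.float64(15.88), 8, np.float64(-0.001), np.float64(0.001)), (np.float64(15.91), 20, np.float64(-0.001), np.float64(0.001)), (np.float64(16.87), 24, np.float64(-0.001), np.float64(0.001)), (np.float64(17.06), 4, np.float64(-0.001), np.float64(0.001))] (np.float64(21.53), 44, np.float64(-0.001), np.float64(0.001))
```

```bash
python3 -m jog '0 6.9 0 0 0 0 1;0 6.9 0 0 0 0 1;0 6.9 0 0 0 0 1;0 6.9 0 0 0 0 1;0 6.9 0 0 0 0 1' 60; python3 -m jog '0 6.9 0 0 0 0 1;0 6.9 0 0 0 0 1;0 6.9 0 0 0 0 1;0 6.9 0 0 0 0 1;0 6.9 0 0 0 0 1'; python3 -c "
from h import *
o=r.get_obs();print(o['tcp_pos'],o['clock'],R.from_rotvec(o['orientation']).as_matrix().round(3),o['joints'].round(2))"
```

```text
clock: 0.52
tcp_pos: [0.2407, 0.6303, 0.2307]
orientation: [-1.52, -0.468, 0.469]
contact_force: [-0.3, -0.9, -0.0]
grip_width: 0.0855
clock: 0.93
tcp_pos: [0.2406, 0.6303, 0.2308]
orientation: [-1.572, 0.004, -0.003]
contact_force: [-1.3, -0.5, -0.0]
grip_width: 0.0854
[0.24063594 0.63026276 0.23075259] 0.9333 [[ 1.    -0.     0.004]
 [-0.004 -0.001  1.   ]
 [-0.    -1.    -0.001]] [-1.5   0.49  0.29  1.57 -0.15  1.11 -1.18]
```

```bash
python3 -m jog '0 0 0 20 3 -31 1;0 0 0 20 3 -31 1;0 0 0 20 3 -31 1;0 0 0 20 3 -31 1;0 0 0 20 3 -31 1'; python3 -m jog '0 0 0 20 3 -31 1;0 0 0 20 3 -31 1;0 0 0 20 3 -31 1;0 0 0 20 3 -31 1;0 0 0 20 3 -31 1'; python3 -m jog '0 0 0 20 3 -31 1;0 0 0 20 3 -31 1;0 0 0 20 3 -31 1;0 0 0 20 3 -31 1;0 0 0 20 3 -31 1';python3 -m jog '0 0 0 20 5 -31 1;0 0 0 20 5 -31 1;0 0 0 20 5 -31 1;0 0 0 20 5 -30 1;0 0 0 20 5 -28 1';python3 -m jog '0 0 0 0 10 0 1;0 0 0 0 10 0 1;0 0 0 0 0 0 1;0 0 0 0 0 0 1;0 0 0 0 0 0 1'; python3 -c "
from h import *
o=r.get_obs();print(o['tcp_pos'],o['clock'],R.from_rotvec(o['orientation']).as_matrix().round(3),o['joints'].round(2))"
```

```text
clock: 1.35
tcp_pos: [0.3415, 0.474, 0.2158]
orientation: [-1.571, -0.001, 0.002]
contact_force: [0.6, 0.1, 0.5]
grip_width: 0.0855
clock: 1.77
tcp_pos: [0.4418, 0.3192, 0.201]
orientation: [-1.571, -0.001, 0.002]
contact_force: [0.4, -0.2, -0.7]
grip_width: 0.0856
clock: 2.18
tcp_pos: [0.542, 0.1645, 0.186]
orientation: [-1.571, -0.001, 0.002]
contact_force: [0.8, -0.4, 0.2]
grip_width: 0.0853
clock: 2.6
tcp_pos: [0.6423, 0.0132, 0.1607]
orientation: [-1.571, -0.0, 0.002]
contact_force: [0.9, -0.3, 0.3]
grip_width: 0.0855
clock: 3.02
tcp_pos: [0.6415, 0.0171, 0.1414]
orientation: [-1.57, -0.003, 0.003]
contact_force: [0.2, 0.8, 0.3]
grip_width: 0.0856
[0.64146662 0.01705889 0.14135921] 3.0167 [[ 1.    -0.    -0.004]
 [ 0.004  0.001  1.   ]
 [-0.    -1.     0.001]] [-0.44  0.55  0.44  1.74 -0.28  0.92  0.12]
```

```bash
python3 -m jog '0 0 0 2.5 30 -2.5 1;0 0 0 0 30 0 1;0 0 0 0 30 0 1;0 0 0 0 25 0 1;0 0 0 0 20 0 1'; python3 -m jog '0 0 0 0 2 0 1;0 0 0 0 0 0 1;0 0 0 0 0 0 1;0 0 0 0 0 0 1;0 0 0 0 0 0 1'
cat > crop.py <<'E'
import sys
from h import *
a=sys.argv; p=[float(x) for x in a[2:5]]; s=int(a[5]) if len(a)>5 else 40
ims=[]
for n in('scene','top'):
    f=grab(n); u,v=proj(f,p).round().astype(int); u=min(max(u,s),512-s); v=min(max(v,s),384-s); print(n,u-s,v-s)
    ims.append(cv2.resize(f['color'][v-s:v+s,u-s:u+s,::-1],(400,400),interpolation=cv2.INTER_CUBIC))
cv2.imwrite('pics/'+a[1]+'.png',np.hstack(ims))
o=r.get_obs();print(o['tcp_pos'],o['clock'],o['contact_force'].round(1))
E
python3 crop.py g1 .644 .0145 .03
```

```text
clock: 3.43
tcp_pos: [0.6436, 0.0144, 0.0049]
orientation: [-1.57, -0.002, 0.004]
contact_force: [0.2, 0.3, 0.3]
grip_width: 0.0852
clock: 3.85
tcp_pos: [0.6456, 0.013, 0.0061]
orientation: [-1.57, -0.004, -0.001]
contact_force: [0.7, 0.2, 0.1]
grip_width: 0.0851
scene 197 185
top 225 127
[0.64515731 0.01296795 0.00555932] 3.95 [-0.5  1.   0.9]
```

View pics/g1.png

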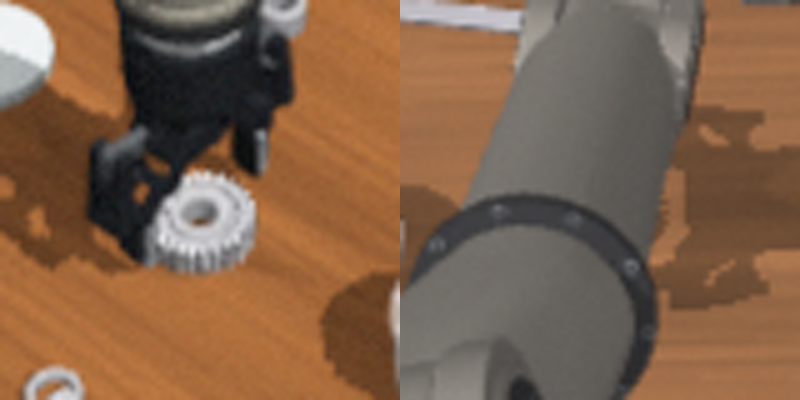

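```bash
python3 -m jog '0 0 0 -1 4 1.5 1;0 0 0 0 3 0 0.85;0 0 0 0 0 0 0.6;0 0 0 0 0 0 0.6;0 0 0 0 0 0 0.6' 60;python3 -m jog '0 0 0 0 0 0 0.6;0 0 0 0 0 0 0.6;0 0 0 0 0 0 0.6;0 0 0 0 0 0 0.6;0 0 0 0 0 0 0.6'; python3 crop.py g2 .644 .0145 .03
```

```text
clock: 4.37
tcp_pos: [0.6436, 0.0146, -0.0023]
orientation: [-1.57, -0.002, 0.001]
contact_force: [-1.9, 0.9, 5.0]
grip_width: 0.0646
clock: 4.78
tcp_pos: [0.6436, 0.0146, -0.0023]
orientation: [-1.57, -0.002, 0.001]
contact_force: [-1.3, 1.2, 4.5]
grip_width: 0.0645
scene 197 185
top 225 127
[ 0.64362625  0.01464268 -0.00226425] 4.8833 [-1.8  0.6  5. ]
```

View pics/g2.png

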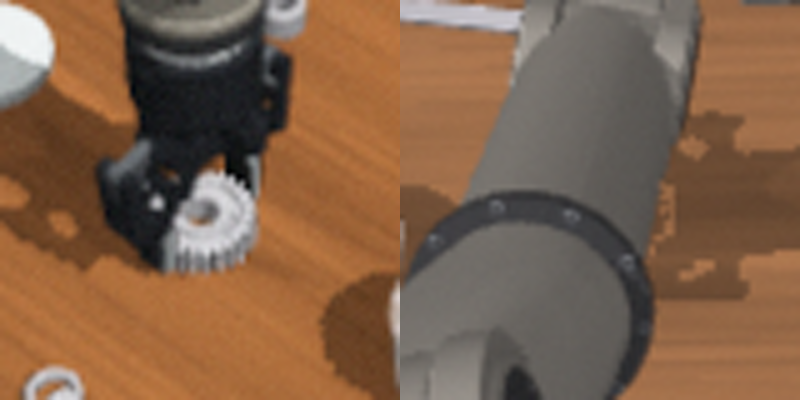

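```bash
python3 -m jog '0 0 0 0 -10 0 0.5;0 0 0 0 -20 0 0.5;0 0 0 0 -30 0 0.5;0 0 0 0 -30 0 0.5;0 0 0 -1 -20 -10 0.5' 80;python3 -m jog '0 0 0 -2 0 -30 0.5;0 0 0 -2 0 -38 0.5;0 0 0 -2 0 -38 0.5;0 0 0 -2 0 -38 0.5;0 0 0 -2 0 -30 0.5'; python3 -m jog '0 0 0 -2 0 -18 0.5;0 0 0 -1 0 0 0.5;0 0 0 0 0 0 0.5;0 0 0 0 0 0 0.5;0 0 0 0 0 0 0.5';python3 crop.py g3 .63 -.188 .06
```

```text
clock: 5.3
tcp_pos: [0.6427, 0.0069, 0.1092]
orientation: [-1.569, -0.004, 0.003]
contact_force: [0.5, 0.4, -4.5]
grip_width: 0.0637
clock: 5.72
tcp_pos: [0.6308, -0.1734, 0.107]
orientation: [-1.572, 0.002, 0.001]
contact_force: [-0.5, -0.9, -4.5]
grip_width: 0.0639
clock: 6.13
tcp_pos: [0.6297, -0.1856, 0.1068]
orientation: [-1.569, -0.002, 0.004]
contact_force: [-0.4, 0.6, -3.8]
grip_width: 0.0638
scene 152 144
top 285 127
[ 0.6299837  -0.1857824   0.10701003] 6.2333 [ 0.   0.2 -3.9]
```

View pics/g3.png

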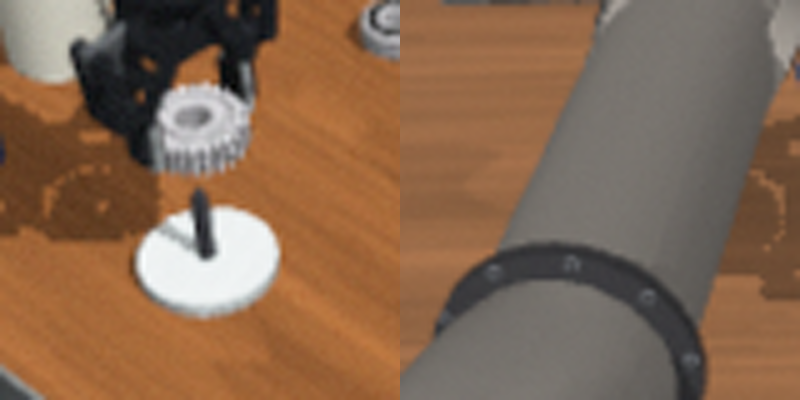

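```bash
python3 -c "
from h import *
f=dict(np.load('last_scene.npz'))
print(pt(f,152+197/5-.5,144+116/5-.5,.129),pt(f,152+198/5-.5,144+191/5-.5,.069),pt(f,152+205/5-.5,144+256/5-.5,.012))"
```

```text
[ 0.62730454 -0.18490017  0.129     ] [ 0.63203733 -0.18842295  0.069     ] [ 0.63295549 -0.18991997  0.012     ]
```

```bash
python3 -m jog '0 0 0 2 15 -2.7 0.5;0 0 0 0 15 0 0.5;0 0 0 0 12 0 0.5;0 0 0 0 10 0 0.5;0 0 0 0 8 0 0.5' ;python3 crop.py g4 .63 -.188 .06
```

```text
clock: 6.65
tcp_pos: [0.6311, -0.1899, 0.0453]
orientation: [-1.57, -0.0, 0.003]
contact_force: [-0.7, -0.4, -4.9]
grip_width: 0.064
scene 152 144
top 285 127
[ 0.63053893 -0.18992357  0.04524646] 6.75 [-0.3 -0.4 -5.1]
```

View pics/g4.png

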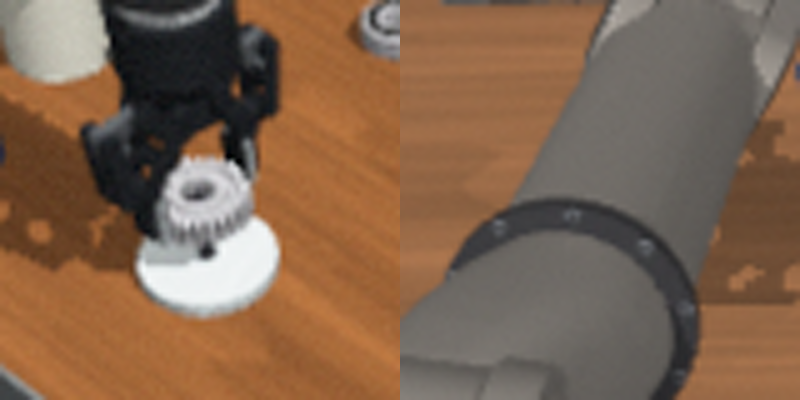

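```bash
python3 -m jog '0 0 0 0 10 0 0.5;0 0 0 0 10 0 0.5;0 0 0 0 8 0 0.5;0 0 0 0 4 0 0.5;0 0 0 0 2 0 0.5' ;python3 -m jog '0 0 0 0 0 0 0.5;0 0 0 0 1 0 0.5;0 0 0 0 0 0 0.5;0 0 0 0 0 0 0.5;0 0 0 0 0 0 0.5' ;python3 crop.py g5 .63 -.188 .06
```

```text
clock: 7.17
tcp_pos: [0.6311, -0.1902, 0.0122]
orientation: [-1.57, -0.0, 0.003]
contact_force: [-0.1, 0.5, -4.5]
grip_width: 0.0636
clock: 7.58
tcp_pos: [0.6319, -0.1905, 0.0127]
orientation: [-1.571, -0.002, 0.001]
contact_force: [0.6, 0.7, -4.1]
grip_width: 0.0639
scene 152 144
top 285 127
[ 0.63186564 -0.19046258  0.01256064] 7.6833 [ 0.3  0.7 -4.6]
```

View pics/g5.png

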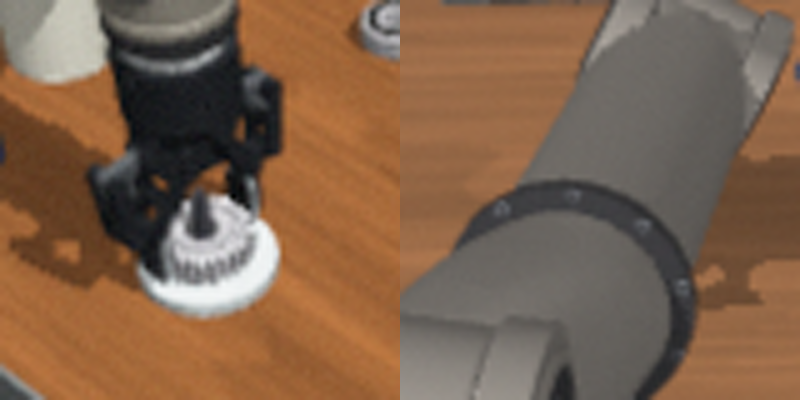

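```bash
python3 -m jog '0 0 0 0 1.5 0 0.5;0 0 0 0 1 0 0.5;0 0 0 0 0 0 0.5;0 0 0 0 0 0 0.5;0 0 0 0 0 0 0.5' ;python3 -m jog '0 0 0 0 0 0 0.85;0 0 0 0 0 0 1;0 0 0 0 0 0 1;0 0 0 0 0 0 1;0 0 0 0 0 0 1' ;python3 -m jog '0 0 0 0 -10 0 1;0 0 0 0 -30 0 1;0 0 0 0 -40 0 1;0 0 0 0 -30 0 1;0 0 0 0 -10 0 1'
```

```text
clock: 8.1
tcp_pos: [0.6318, -0.1905, 0.0101]
orientation: [-1.571, -0.001, 0.001]
contact_force: [-1.6, 0.5, 0.8]
grip_width: 0.0637
clock: 8.52
tcp_pos: [0.632, -0.1905, 0.01]
orientation: [-1.571, -0.002, 0.001]
contact_force: [-0.0, 0.2, 0.8]
grip_width: 0.0856
clock: 8.93
tcp_pos: [0.6344, -0.1919, 0.1359]
orientation: [-1.573, -0.007, -0.005]
contact_force: [1.3, -0.9, 0.5]
grip_width: 0.0851
```

```bash
python3 -m jog '0 0 0 -26 0 20 1;0 0 0 -32 0 25 0.7;0 0 0 -32 0 25 0.7;0 0 0 -32 0 25 0.7;0 0 0 -32 0 25 0.7' ;python3 -m jog '0 0 0 -4 0 2 0.7;0 0 0 0 0 0 0.7;0 0 0 0 10 0 0.7;0 0 0 0 10 0 0.7;0 0 0 0 0 0 0.7' ;python3 crop.py g6 .63 -.188 .03; python3 -c "
from h import *
print(r.get_obs()['grip_width'])"
```

```text
clock: 9.35
tcp_pos: [0.4758, -0.0698, 0.13]
orientation: [-1.57, -0.001, 0.001]
contact_force: [0.4, 0.4, 0.7]
grip_width: 0.0597
clock: 9.77
tcp_pos: [0.4735, -0.0696, 0.1079]
orientation: [-1.572, 0.001, 0.002]
contact_force: [-1.2, 0.3, 0.2]
grip_width: 0.0601
scene 153 150
top 283 130
[ 0.47366753 -0.06969844  0.1088973 ] 9.8667 [-0.5 -0.7 -0.1]
0.05974729024057764
```

View pics/g6.png

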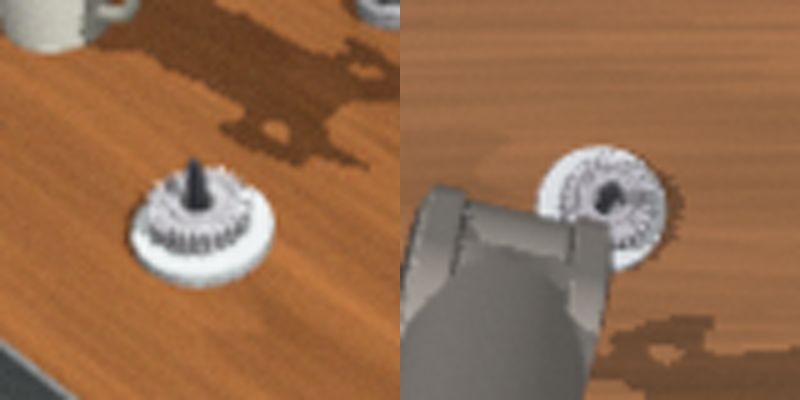

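```bash
python3 -m jog '0 0 0 2 30 0 0.65;0 0 0 0 30 0 0.65;0 0 0 0 25 0 0.65;0 0 0 0 15 0 0.65;0 0 0 0 5 0 0.65' ;python3 -m jog '0 0 0 0 0 0 0.65;0 0 0 0 0 0 0.65;0 0 0 0 0 0 0.2;0 0 0 0 0 0 0.2;0 0 0 0 0 0 0.2' 60; python3 -m jog '0 0 0 0 0 0 0.2;0 0 0 0 0 0 0.2;0 0 0 0 0 0 0.2;0 0 0 0 0 0 0.2;0 0 0 0 0 0 0.2' ;python3 crop.py g7 .475 -.07 .03
```

```text
clock: 10.28
tcp_pos: [0.4744, -0.0693, 0.0024]
orientation: [-1.571, 0.002, 0.004]
contact_force: [-0.8, -0.3, -0.2]
grip_width: 0.0559
clock: 10.7
tcp_pos: [0.4766, -0.0688, 0.0063]
orientation: [-1.571, -0.003, -0.0]
contact_force: [-1.1, 0.5, 7.3]
grip_width: 0.0317
clock: 11.12
tcp_pos: [0.4766, -0.0688, 0.0063]
orientation: [-1.571, -0.003, -0.001]
contact_force: [-0.8, -0.5, 7.8]
grip_width: 0.0318
scene 213 142
top 251 175
[ 0.47658457 -0.06883146  0.00628115] 11.2167 [-1.5 -0.7  7.1]
```

View pics/g7.png

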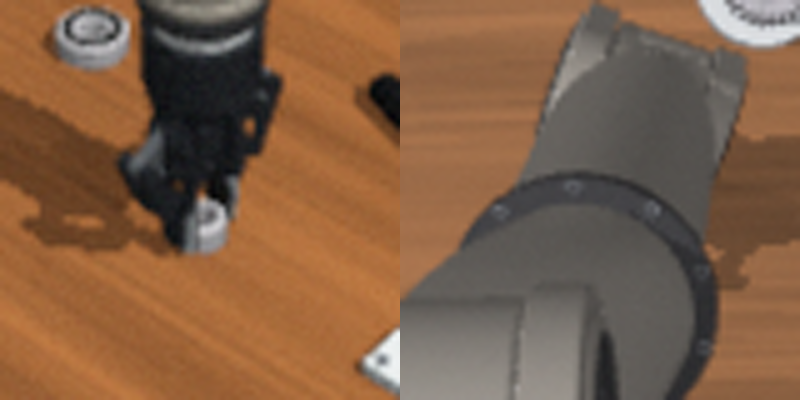

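```bash
python3 -m jog '0 0 0 0 -10 0 0.2;0 0 0 0 -25 0 0.2;0 0 0 0 -35 0 0.2;0 0 0 0 -25 0 0.2;0 0 0 15 -5 -11 0.2' ;python3 -m jog '0 0 0 28 0 -22 0.2;0 0 0 31 0 -24 0.2;0 0 0 31 0 -24 0.2;0 0 0 28 0 -22 0.2;0 0 0 18 0 -14 0.2' ; python3 -m jog '0 0 0 4 0 -3 0.2;0 0 0 0 0 0 0.2;0 0 0 0 0 0 0.2;0 0 0 0 0 0 0.2;0 0 0 0 0 0 0.2' ;python3 crop.py g8 .63 -.188 .06
```

```text
clock: 11.63
tcp_pos: [0.4904, -0.0782, 0.1091]
orientation: [-1.568, -0.005, -0.0]
contact_force: [-0.4, -0.2, -1.7]
grip_width: 0.0319
clock: 12.05
tcp_pos: [0.6293, -0.1881, 0.1065]
orientation: [-1.573, -0.003, -0.002]
contact_force: [-0.1, -1.1, -0.4]
grip_width: 0.0319
clock: 12.47
tcp_pos: [0.6298, -0.1871, 0.105]
orientation: [-1.57, -0.002, 0.003]
contact_force: [-0.1, 0.2, -0.0]
grip_width: 0.032
scene 152 144
top 285 127
[ 0.63014742 -0.1874487   0.10500594] 12.5667 [ 0.   0.3 -1.5]
```

View pics/g8.png

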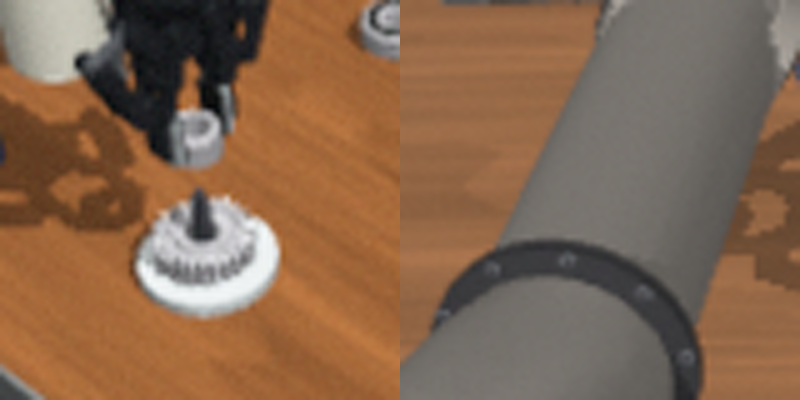

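```bash
python3 -c "
from h import *
f=dict(np.load('last_scene.npz'))
print(pt(f,152+201/5-.5,144+125/5-.5,.1207),pt(f,152+199/5-.5,144+191/5-.5,.069))
for z in (.012,.07,.12): print((proj(f,[.6315,-.1885,z])+.5-[152,144])*5)
s=40;u,v=152,144
cv2.imwrite('pics/z.png',cv2.resize(f['color'][v+15:v+60,u+20:u+60,::-1],(560,630),interpolation=cv2.INTER_CUBIC)[:600])"
```

```text
[ 0.62535554 -0.18482605  0.1207    ] [ 0.63162558 -0.18795974  0.069     ]
[208.18865631 255.84005395]
[198.3879047  189.32240042]
[189.38151594 128.19608365]
```

View pics/z.png

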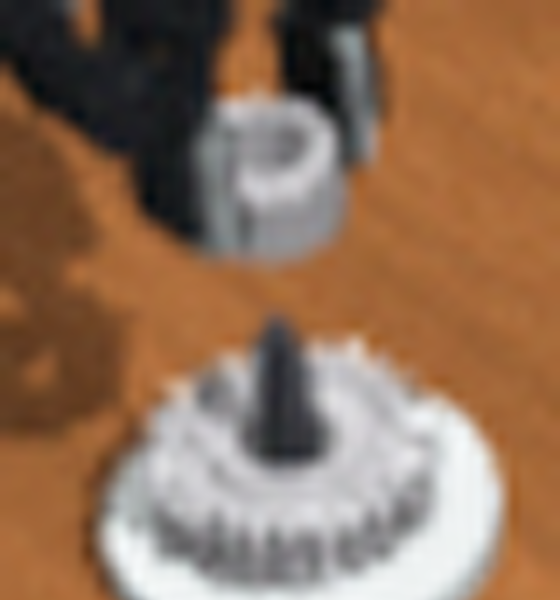

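```bash
python3 -m jog '0 0 0 3.5 5 -2.8 0.2;0 0 0 0 14 0 0.2;0 0 0 0 10 0 0.2;0 0 0 0 8 0 0.2;0 0 0 0 7 0 0.2' ;python3 crop.py g9 .63 -.188 .06 25
```

```text
clock: 12.98
tcp_pos: [0.6332, -0.191, 0.0587]
orientation: [-1.57, 0.001, 0.003]
contact_force: [0.5, -0.3, -1.7]
grip_width: 0.032
scene 167 159
top 300 142
[ 0.63292153 -0.19085214  0.05866736] 13.0833 [-0.3  0.5 -0.7]
```

View pics/g9.png

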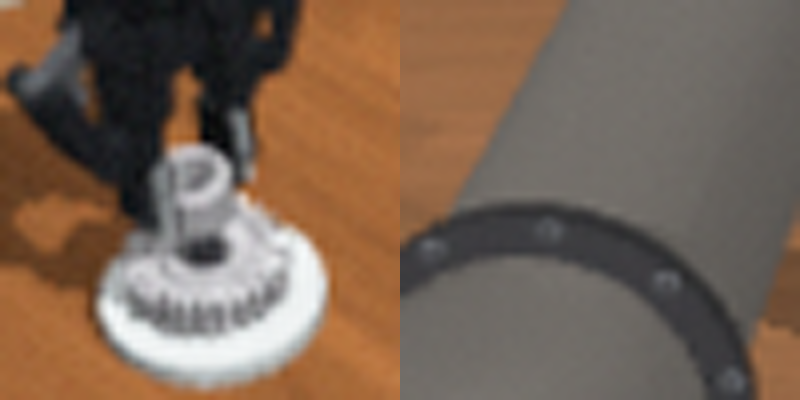

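```bash
python3 -m jog '0 0 0 0 6 0 0.2;0 0 0 0 6 0 0.2;0 0 0 0 4 0 0.2;0 0 0 0 2 0 0.2;0 0 0 0 0 0 0.2' ;python3 -m jog '0 0 0 0 2 0 0.2;0 0 0 0 1 0 0.2;0 0 0 0 0 0 0.2;0 0 0 0 0 0 0.2;0 0 0 0 0 0 0.2';python3 crop.py g10 .63 -.188 .06 25
```

```text
clock: 13.5
tcp_pos: [0.6339, -0.1911, 0.0422]
orientation: [-1.571, -0.001, 0.002]
contact_force: [0.3, 0.3, -0.9]
grip_width: 0.0316
clock: 13.92
tcp_pos: [0.6343, -0.1913, 0.04]
orientation: [-1.571, -0.002, 0.001]
contact_force: [-0.3, 0.2, -1.3]
grip_width: 0.0319
scene 167 159
top 300 142
[ 0.63432094 -0.19123671  0.03993741] 14.0167 [ 0.2 -1.2 -1.5]
```

View pics/g10.png

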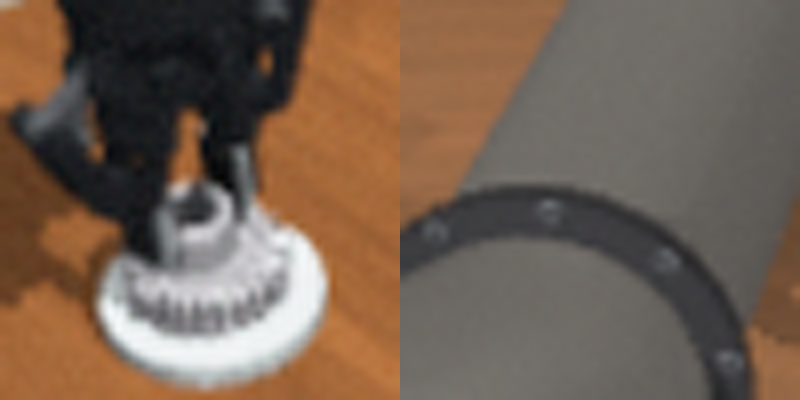

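```bash
python3 -m jog '0 0 0 0 1.5 0 0.2;0 0 0 0 0 0 0.2;0 0 0 0 1 0 0.2;0 0 0 0 0 0 0.2;0 0 0 0 0 0 0.2' ;python3 -m jog '0 0 0 0 0 0 0.45;0 0 0 0 0 0 0.6;0 0 0 0 0 0 0.7;0 0 0 0 0 0 0.8;0 0 0 0 0 0 0.8' ;python3 -m jog '0 0 0 0 -10 0 0.8;0 0 0 0 -30 0 0.8;0 0 0 0 -30 0 0.8;0 0 0 0 -20 0 0.8;0 0 0 0 -10 10 0.8'
```

```text
clock: 14.43
tcp_pos: [0.6345, -0.1913, 0.0384]
orientation: [-1.57, -0.002, 0.001]
contact_force: [-2.9, 0.9, 7.7]
grip_width: 0.0316
clock: 14.85
tcp_pos: [0.6341, -0.1912, 0.0371]
orientation: [-1.571, -0.001, 0.002]
contact_force: [0.4, -0.9, -0.1]
grip_width: 0.0683
clock: 15.27
tcp_pos: [0.6354, -0.1844, 0.1415]
orientation: [-1.574, -0.003, -0.006]
contact_force: [0.1, -0.3, 0.7]
grip_width: 0.0681
```

```bash
python3 -m jog '0 0 0 -6 0 30 0.8;0 0 0 -6.5 0 38 0.8;0 0 0 -6.5 0 38 0.8;0 0 0 -6.5 0 38 0.8;0 0 0 -6.5 0 38 0.8' ;python3 crop.py g11 .63 -.188 .04 25;python3 -m jog '0 0 0 -6.5 0 38 0.8;0 0 0 -6.5 0 38 0.8;0 0 0 -6.5 0 38 0.8;0 0 0 -6.5 0 38 0.8;0 0 0 -6.5 0 38 0.8' ;python3 -m jog '0 0 0 -6.5 0 38 0.8;0 0 0 -6.5 0 38 0.8;0 0 0 -6.5 0 38 0.8;0 0 0 -6.5 0 38 0.8;0 0 0 -6.5 0 38 0.8' ;python3 -m jog '0 0 0 -6 0 25 0.8;0 0 0 0 0 0 0.8;0 0 0 0 0 0 0.8;0 0 0 0 0 0 0.8;0 0 0 0 0 0 0.8'
```

```text
clock: 15.68
tcp_pos: [0.6007, 0.0033, 0.1371]
orientation: [-1.57, -0.001, 0.002]
contact_force: [0.7, 0.4, 0.5]
grip_width: 0.0682
scene 168 163
top 299 144
[0.60034634 0.01102407 0.13635331] 15.7833 [-0.4  0.4 -0.2]
clock: 16.2
tcp_pos: [0.5678, 0.1928, 0.1371]
orientation: [-1.571, -0.001, 0.002]
contact_force: [-0.2, 0.0, 0.2]
grip_width: 0.0677
clock: 16.62
tcp_pos: [0.5347, 0.3828, 0.137]
orientation: [-1.571, -0.001, 0.003]
contact_force: [-0.0, -0.8, 0.6]
grip_width: 0.0684
clock: 17.03
tcp_pos: [0.5307, 0.4037, 0.1372]
orientation: [-1.572, 0.001, -0.0]
contact_force: [0.2, -0.4, -0.5]
grip_width: 0.0684
```

View pics/g11.png

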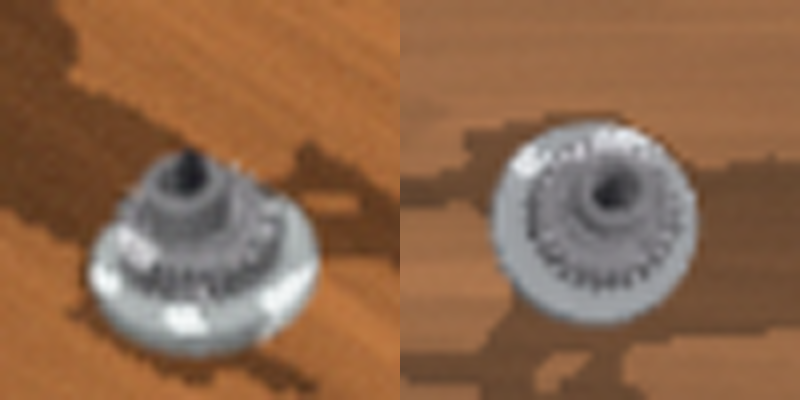

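```bash
python3 -m jog '0 0 0 0 30 2.5 0.8;0 0 0 0 38 0 0.8;0 0 0 0 35 0 0.8;0 0 0 0 22 0 0.8;0 0 0 0 8 0 0.8' ;python3 -m jog '0 0 0 0 0 0 0.8;0 0 0 0 0 0 0.8;0 0 0 0 0 0 0.4;0 0 0 0 0 0 0.35;0 0 0 0 0 0 0.35' 60; python3 -m jog '0 0 0 0 0 0 0.35;0 0 0 0 0 0 0.35;0 0 0 0 0 0 0.35;0 0 0 0 0 0 0.35;0 0 0 0 0 0 0.35' ;python3 crop.py g12 .53 .406 .03
```

```text
clock: 17.45
tcp_pos: [0.5286, 0.4047, 0.0005]
orientation: [-1.575, 0.004, 0.003]
contact_force: [-0.1, -0.3, -0.6]
grip_width: 0.0685
clock: 17.87
tcp_pos: [0.5318, 0.4088, 0.0071]
orientation: [-1.568, -0.003, -0.001]
contact_force: [-1.0, -1.2, 6.9]
grip_width: 0.0432
clock: 18.28
tcp_pos: [0.5318, 0.4089, 0.0071]
orientation: [-1.568, -0.003, -0.001]
contact_force: [-1.7, -1.1, 6.7]
grip_width: 0.0433
scene 336 235
top 111 162
[0.53178088 0.40883281 0.00705556] 18.3833 [-0.7 -1.9  7. ]
```

View pics/g12.png

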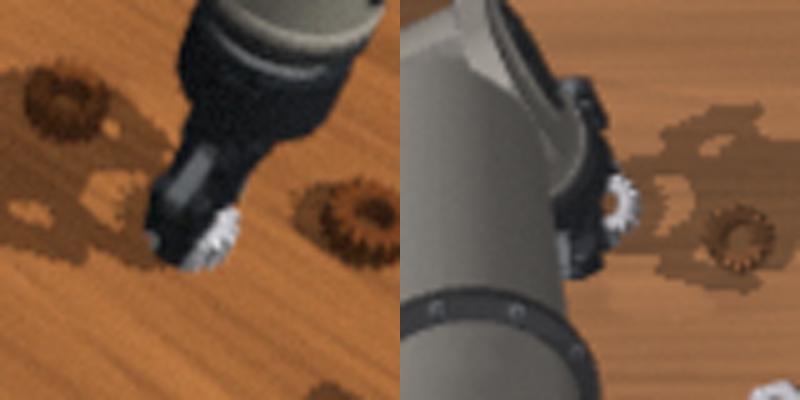

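```bash
python3 -m jog '0 0 0 0 -10 0 0.35;0 0 0 0 -25 0 0.35;0 0 0 0 -38 0 0.35;0 0 0 0 -35 0 0.35;0 0 0 2 -10 -12 0.35' 80;python3 -m jog '0 0 0 5 0 -30 0.35;0 0 0 6.5 0 -38 0.35;0 0 0 6.5 0 -38 0.35;0 0 0 6.5 0 -38 0.35;0 0 0 6.5 0 -38 0.35';python3 -m jog '0 0 0 6.5 0 -38 0.35;0 0 0 6.5 0 -38 0.35;0 0 0 6.5 0 -38 0.35;0 0 0 6.5 0 -38 0.35;0 0 0 6.5 0 -38 0.35' ;python3 -m jog '0 0 0 6.5 0 -38 0.35;0 0 0 6.5 0 -38 0.35;0 0 0 6.5 0 -38 0.35;0 0 0 6.5 0 -35 0.35;0 0 0 5 0 -30 0.35'; python3 -m jog '0 0 0 2 0 -12 0.35;0 0 0 0 0 0 0.35;0 0 0 0 0 0 0.35;0 0 0 0 0 0 0.35;0 0 0 0 0 0 0.35'; python3 crop.py g13 .63 -.188 .08 25
```

```text
clock: 18.8
tcp_pos: [0.534, 0.4008, 0.1292]
orientation: [-1.562, -0.009, -0.001]
contact_force: [2.1, 1.0, -1.9]
grip_width: 0.0426
clock: 19.22
tcp_pos: [0.5631, 0.2119, 0.1228]
orientation: [-1.571, -0.001, 0.001]
contact_force: [-0.2, 0.4, -2.8]
grip_width: 0.0426
clock: 19.63
tcp_pos: [0.5959, 0.022, 0.1228]
orientation: [-1.57, -0.001, 0.001]
contact_force: [-0.3, 0.1, -3.5]
grip_width: 0.0423
clock: 20.05
tcp_pos: [0.627, -0.1584, 0.1229]
orientation: [-1.572, 0.0, -0.001]
contact_force: [-0.9, 0.0, -1.6]
grip_width: 0.0427
clock: 20.47
tcp_pos: [0.6297, -0.1644, 0.1222]
orientation: [-1.569, -0.003, 0.004]
contact_force: [0.4, -0.2, -2.2]
grip_width: 0.0425
scene 166 154
top 301 141
[ 0.62980721 -0.16481368  0.12227505] 20.5667 [-0.2 -0.4 -1.6]
```

View pics/g13.png

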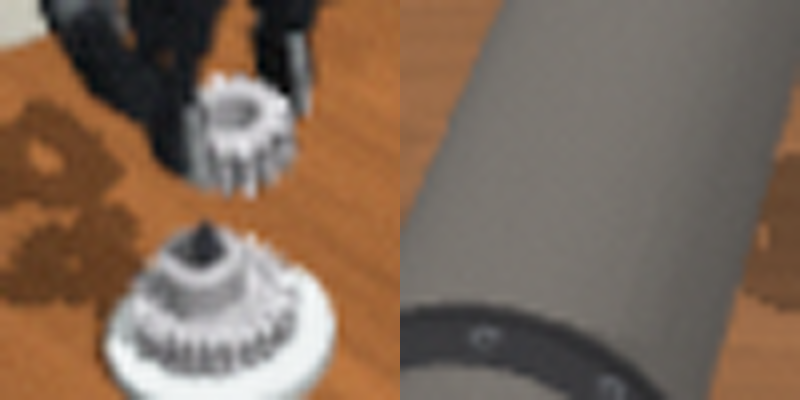

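Need dx +3, dy −23 more.

```bash
python3 -m jog '0 0 0 1 0 -12 0.35;0 0 0 2 5 -11 0.35;0 0 0 0 5 0 0.35;0 0 0 0 5 0 0.35;0 0 0 0 0 0 0.35' ;python3 -m jog '0 0 0 0 0 0 0.35;0 0 0 0 0 0 0.35;0 0 0 0 0 0 0.35;0 0 0 0 0 0 0.35;0 0 0 0 0 0 0.35' ; python3 crop.py g14 .63 -.188 .08 25;python3 -c "
from h import *
f=dict(np.load('last_scene.npz'))
for z in (.07,.122): print((proj(f,[.6315,-.1885,z])+.5-[166,154])*8)"
```

```text
clock: 20.98
tcp_pos: [0.6316, -0.1897, 0.1055]
orientation: [-1.57, 0.001, 0.003]
contact_force: [-0.6, 0.7, -2.2]
grip_width: 0.0424
clock: 21.4
tcp_pos: [0.6329, -0.1896, 0.1075]
orientation: [-1.571, -0.002, 0.001]
contact_force: [-0.3, -0.9, -2.2]
grip_width: 0.0426
scene 166 154
top 301 141
[ 0.63279351 -0.1896441   0.1074544 ] 21.5 [ 0.3 -0.5 -3.3]
[205.42064752 222.91584066]
[190.41568262 121.07721674]
```

View pics/g14.png

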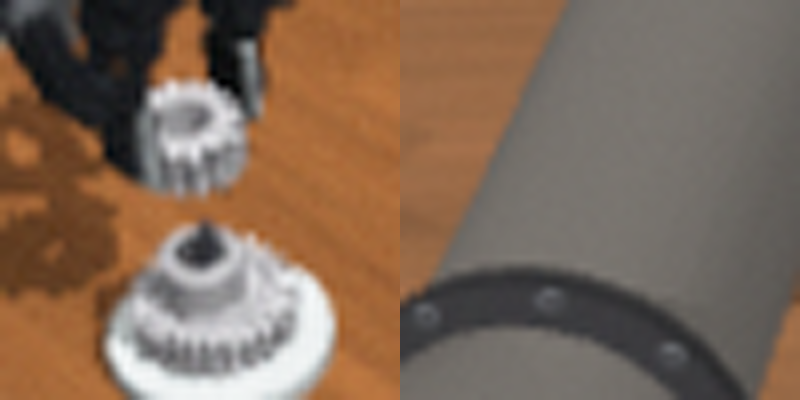

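```bash
python3 -m jog '0 0 0 0 12 0.5 0.35;0 0 0 0 10 0 0.35;0 0 0 0 8 0 0.35;0 0 0 0 6 0 0.35;0 0 0 0 4 0 0.35' ;python3 -m jog '0 0 0 0 2 0 0.35;0 0 0 0 0 0 0.35;0 0 0 0 0 0 0.35;0 0 0 0 0 0 0.35;0 0 0 0 0 0 0.35' ; python3 crop.py g15 .63 -.188 .08 25
```

```text
clock: 21.92
tcp_pos: [0.6319, -0.189, 0.0656]
orientation: [-1.57, 0.0, 0.003]
contact_force: [-0.4, -0.5, -2.4]
grip_width: 0.0423
clock: 22.33
tcp_pos: [0.6331, -0.1894, 0.0658]
orientation: [-1.571, -0.002, 0.001]
contact_force: [-0.2, 0.5, -2.0]
grip_width: 0.0424
scene 166 154
top 301 141
[ 0.63296614 -0.18925916  0.06569789] 22.4333 [ 0.3  0.3 -2.9]
```

View pics/g15.png

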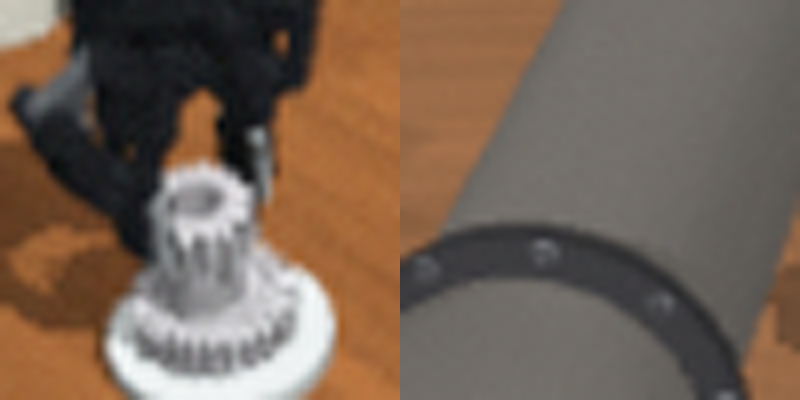

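```bash
python3 -m jog '0 0 0 0 2 0 0.35;0 0 0 0 1.5 0 0.35;0 0 0 0 0 0 0.35;0 0 0 0 0 0 0.35;0 0 0 0 0 0 0.35' ;python3 -m jog '0 0 0 0 1 0 0.35;0 0 0 0 0 0 0.35;0 0 0 0 0.5 0 0.35;0 0 0 0 0 0 0.35;0 0 0 0 0 0 0.35'
```

```text
clock: 22.85
tcp_pos: [0.6327, -0.1892, 0.0617]
orientation: [-1.571, -0.001, 0.001]
contact_force: [-0.1, -0.1, -2.1]
grip_width: 0.0431
clock: 23.27
tcp_pos: [0.6329, -0.1894, 0.0612]
orientation: [-1.571, -0.002, 0.001]
contact_force: [-2.3, 1.0, 4.9]
grip_width: 0.0426
```

Contact at the expected height. Release and retreat.

```bash
python3 -m jog '0 0 0 0 0 0 0.6;0 0 0 0 0 0 0.7;0 0 0 0 0 0 0.8;0 0 0 0 0 0 0.85;0 0 0 0 0 0 0.85' ;python3 -m jog '0 0 0 0 -10 0 0.85;0 0 0 0 -30 0 0.85;0 0 0 0 -30 0 0.85;0 0 0 -10 0 -5 0.85;0 0 0 -25 0 -8 0.85'; python3 -m jog '0 0 0 -35 0 -10 0.85;0 0 0 -38 0 -10 0.85;0 0 0 -38 0 -10 1;0 0 0 -38 0 -10 1;0 0 0 -38 0 -10 1'; python3 crop.py g16 .63 -.188 .04 25
```

```text
clock: 23.68
tcp_pos: [0.6328, -0.1893, 0.0602]
orientation: [-1.571, -0.001, 0.001]
contact_force: [-0.4, -0.4, -0.2]
grip_width: 0.0733
clock: 24.1
tcp_pos: [0.6021, -0.2013, 0.1333]
orientation: [-1.572, -0.01, -0.002]
contact_force: [-0.2, 0.3, -1.1]
grip_width: 0.0727
clock: 24.52
tcp_pos: [0.4091, -0.253, 0.1309]
orientation: [-1.571, -0.002, 0.0]
contact_force: [0.8, -1.9, 0.2]
grip_width: 0.0856
scene 168 163
top 299 144
[ 0.40385373 -0.25438458  0.13045267] 24.6167 [0.8 0.2 0.4]
```

View pics/g16.png

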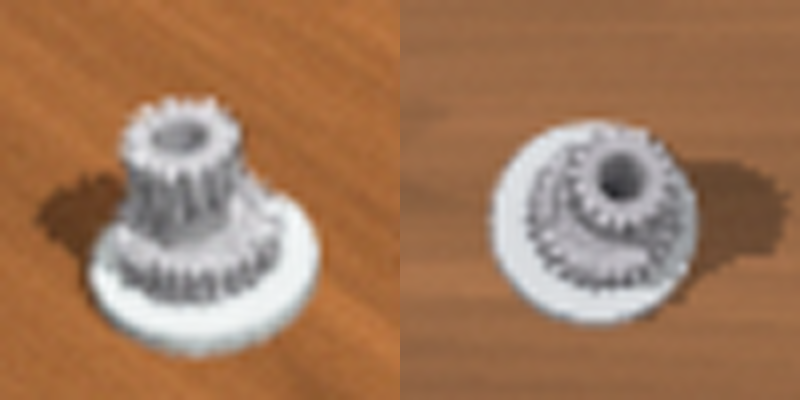

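```bash
python3 -m jog '0 0 0 -18 10 -6 1;0 0 0 -9 20 -3 1;0 0 0 0 20 0 1;0 0 0 0 10 0 1;0 0 0 0 0 0 1' ;python3 -m jog '0 0 0 0 0 0 1;0 0 0 0 0 0 1;0 0 0 0 0 0 1;0 0 0 0 0 0 1;0 0 0 0 0 0 1' ; python3 crop.py g17 .3765 -.263 .04 30
```

```text
clock: 25.03
tcp_pos: [0.3833, -0.2611, 0.0691]
orientation: [-1.57, 0.0, 0.003]
contact_force: [-0.3, -0.1, 0.2]
grip_width: 0.0855
clock: 25.45
tcp_pos: [0.3844, -0.2617, 0.0709]
orientation: [-1.571, -0.003, 0.001]
contact_force: [-0.3, -0.2, -0.9]
grip_width: 0.0853
scene 201 113
top 320 213
[ 0.3841361  -0.26165014  0.07062333] 25.55 [-0.1  0.1  0.7]
```

View pics/g17.png

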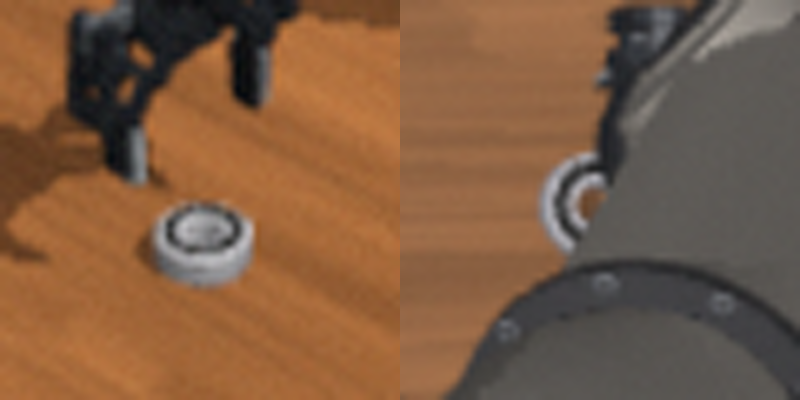

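```bash
python3 -m jog '0 0 0 -7.5 5 -1.5 1;0 0 0 0 20 0 1;0 0 0 0 20 0 1;0 0 0 0 15 0 1;0 0 0 0 8 0 1' ;python3 -m jog '0 0 0 0 0 0 1;0 0 0 0 0 0 1;0 0 0 0 2 0 0.7;0 0 0 0 0 0 0.5;0 0 0 0 0 0 0.45' 60; python3 -m jog '0 0 0 0 0 0 0.45;0 0 0 0 0 0 0.45;0 0 0 0 0 0 0.45;0 0 0 0 0 0 0.45;0 0 0 0 0 0 0.45'
```

```text
clock: 25.97
tcp_pos: [0.3748, -0.2628, 0.0006]
orientation: [-1.57, 0.001, 0.003]
contact_force: [-0.2, -0.2, 0.2]
grip_width: 0.0851
clock: 26.38
tcp_pos: [0.377, -0.2634, 0.0011]
orientation: [-1.571, -0.002, 0.0]
contact_force: [-9.1, 5.3, 37.8]
grip_width: 0.0526
clock: 26.8
tcp_pos: [0.3769, -0.2634, 0.0015]
orientation: [-1.571, -0.002, -0.001]
contact_force: [-1.5, 1.3, 11.9]
grip_width: 0.0521
```

```bash
python3 -m jog '0 0 0 0 -10 0 0.45;0 0 0 0 -25 0 0.45;0 0 0 0 -30 0 0.45;0 0 0 10 -20 0 0.45;0 0 0 25 -10 10 0.45' 80;python3 -m jog '0 0 0 20 0 30 0.45;0 0 0 10 0 38 0.45;0 0 0 10 0 38 0.45;0 0 0 5 0 38 0.45;0 0 0 5 0 38 0.45'; python3 -m jog '0 0 0 0 0 38 0.45;0 0 0 0 0 38 0.45;0 0 0 0 0 38 0.45;0 0 0 0 0 35 0.45;0 0 0 0 0 25 0.45';python3 -m jog '0 0 0 0 0 15 0.45;0 0 0 0 0 8 0.45;0 0 0 0 0 0 0.45;0 0 0 0 0 0 0.45;0 0 0 0 0 0 0.45';python3 crop.py g18 .46 .127 .05 30
```

```text
clock: 27.22
tcp_pos: [0.4089, -0.2555, 0.0982]
orientation: [-1.572, 0.003, -0.004]
contact_force: [-0.0, -0.9, -2.2]
grip_width: 0.0511
clock: 27.63
tcp_pos: [0.461, -0.0691, 0.0959]
orientation: [-1.571, -0.002, 0.001]
contact_force: [1.1, -0.4, -2.0]
grip_width: 0.0515
clock: 28.05
tcp_pos: [0.4601, 0.1067, 0.0958]
orientation: [-1.57, -0.004, 0.004]
contact_force: [0.6, 0.2, -2.6]
grip_width: 0.0514
clock: 28.47
tcp_pos: [0.4605, 0.1242, 0.0954]
orientation: [-1.571, 0.001, -0.0]
contact_force: [-0.7, 0.5, -2.0]
grip_width: 0.051
scene 275 174
top 202 189
[0.46067786 0.12428105 0.09536638] 28.5667 [-0.5  0.6 -2.1]
```

View pics/g18.png

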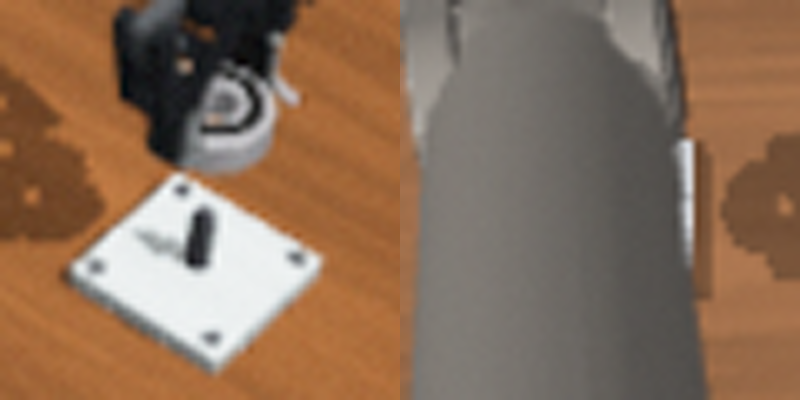

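```bash
python3 -c "
from h import *
f=dict(np.load('last_scene.npz'))
k=400/60
for (a,b,z) in((223,105,.114),(204,210,.05),(197,264,.012)): print(pt(f,275+a/k-.5,174+b/k-.5,z))
print((proj(f,[.4615,.1265,.114])+.5-[275,174])*k)
cv2.imwrite('pics/z2.png',cv2.resize(f['color'][178:224,290:330,::-1],(520,598),interpolation=cv2.INTER_CUBIC))"
```

```text
[0.45964005 0.12805815 0.114     ]
[0.46219496 0.12771058 0.05      ]
[0.46022256 0.12704343 0.012     ]
[217.58665288 105.56655915]
```

View pics/z2.png

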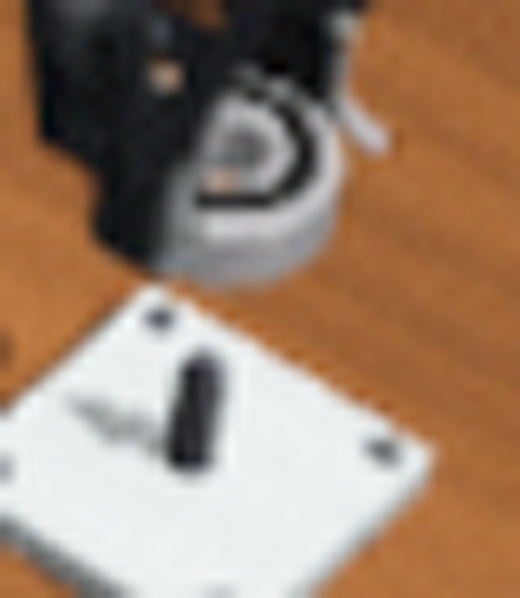

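```bash
python3 -m jog '0 0 0 1.8 10 0.5 0.45;0 0 0 0 12 0 0.45;0 0 0 0 12 0 0.45;0 0 0 0 10 0 0.45;0 0 0 0 6 0 0.45' ;python3 -m jog '0 0 0 0 3 0 0.45;0 0 0 0 2 0 0.45;0 0 0 0 0 0 0.45;0 0 0 0 0 0 0.45;0 0 0 0 0 0 0.45'; python3 crop.py g19 .46 .127 .05 30
```

```text
clock: 28.98
tcp_pos: [0.4619, 0.1257, 0.0438]
orientation: [-1.572, 0.001, 0.002]
contact_force: [-0.2, 1.0, -2.6]
grip_width: 0.0515
clock: 29.4
tcp_pos: [0.4628, 0.1266, 0.0407]
orientation: [-1.57, -0.002, 0.001]
contact_force: [-0.3, 0.8, -2.4]
grip_width: 0.0511
scene 275 174
top 202 189
[0.46276929 0.12668119 0.04069564] 29.5 [-0.5 -0.  -3.1]
```

View pics/g19.png

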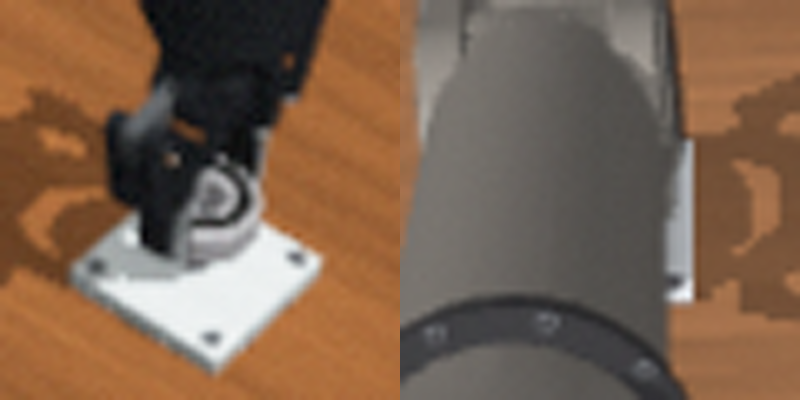

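```bash
python3 -m jog '0 0 0 0 8 0 0.45;0 0 0 0 8 0 0.45;0 0 0 0 5 0 0.45;0 0 0 0 3 0 0.45;0 0 0 0 0 0 0.45' ;python3 -m jog '0 0 0 0 1 0 0.45;0 0 0 0 0 0 0.45;0 0 0 0 1 0 0.45;0 0 0 0 0 0 0.45;0 0 0 0 0 0 0.45'; python3 crop.py g20 .46 .127 .05 30
```

```text
clock: 29.92
tcp_pos: [0.4618, 0.1262, 0.0153]
orientation: [-1.572, 0.0, 0.003]
contact_force: [-0.7, 0.7, -3.0]
grip_width: 0.0516
clock: 30.33
tcp_pos: [0.4625, 0.1265, 0.0144]
orientation: [-1.571, -0.001, 0.001]
contact_force: [0.3, 0.4, -3.0]
grip_width: 0.051
scene 275 174
top 202 189
[0.46256259 0.12654945 0.01442471] 30.4333 [-0.2  0.9 -3.1]
```

View pics/g20.png

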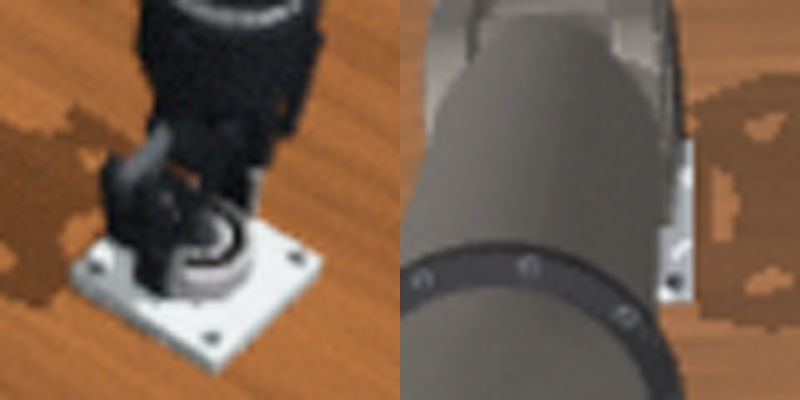

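```bash
python3 -m jog '0 0 0 0 1 0 0.45;0 0 0 0 0 0 0.45;0 0 0 0 0.5 0 0.45;0 0 0 0 0 0 0.45;0 0 0 0 0 0 0.45' ;python3 -m jog '0 0 0 0 0 0 0.7;0 0 0 0 0 0 0.8;0 0 0 0 0 0 0.9;0 0 0 0 0 0 0.9;0 0 0 0 0 0 0.9';python3 -m jog '0 0 0 0 -10 0 0.9;0 0 0 0 -25 0 0.9;0 0 0 0 -30 0 0.9;0 0 0 0 -25 0 0.9;0 0 0 0 -10 0 0.9'
```

```text
clock: 30.85
tcp_pos: [0.4627, 0.1266, 0.0137]
orientation: [-1.57, -0.001, 0.001]
contact_force: [-3.4, -0.5, 11.6]
grip_width: 0.0513
clock: 31.27
tcp_pos: [0.4625, 0.1265, 0.0127]
orientation: [-1.571, -0.001, 0.001]
contact_force: [-0.5, -0.8, -0.8]
grip_width: 0.0766
clock: 31.68
tcp_pos: [0.4641, 0.1267, 0.1162]
orientation: [-1.569, -0.004, -0.002]
contact_force: [1.2, 0.4, -0.4]
grip_width: 0.0771
```

```bash
python3 -m jog '0 0 0 -14 0 27 0.85;0 0 0 -18 0 35 0.85;0 0 0 -18 0 35 0.85;0 0 0 -18 0 35 0.85;0 0 0 -12 0 27 0.85' ;python3 -m jog '0 -7 0 0 5 0 0.85;0 -7 0 0 10 0 0.85;0 0 0 0 5 0 0.85;0 0 0 0 0 0 0.85;0 0 0 0 0 0 0.85';python3 crop.py g21 .384 .285 .04 30
```

```text
clock: 32.1
tcp_pos: [0.38, 0.288, 0.113]
orientation: [-1.57, -0.002, 0.004]
contact_force: [-0.1, -0.6, -0.7]
grip_width: 0.0728
clock: 32.52
tcp_pos: [0.3822, 0.2846, 0.0927]
orientation: [-1.563, -0.189, 0.19]
contact_force: [0.4, -0.0, 1.2]
grip_width: 0.0724
scene 334 188
top 155 213
[0.38263783 0.28489102 0.09309269] 32.6167 [-0.4 -0.2 -0.3]
```

View pics/g21.png

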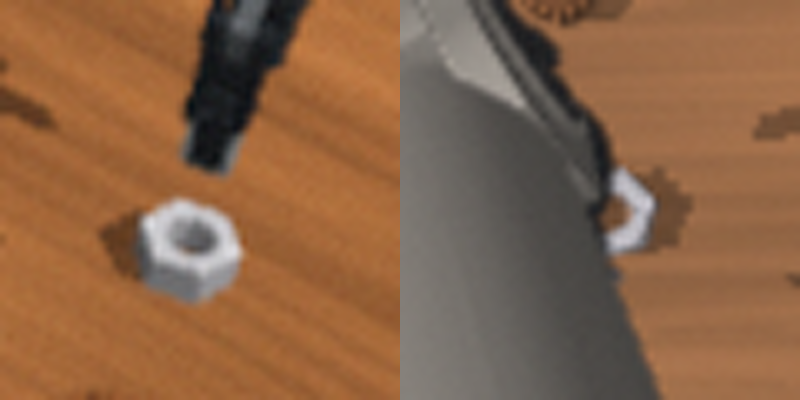

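```bash
python3 -c "
from h import *
f=dict(np.load('last_scene.npz'))
u,v=proj(f,[.46,.127,.04]).round().astype(int)
a=f['color'][v-25:v+25,u-25:u+25,::-1]
f=dict(np.load('last_top.npz'))
u,v=proj(f,[.46,.127,.04]).round().astype(int)
b=f['color'][v-25:v+25,u-25:u+25,::-1]
cv2.imwrite('pics/z3.png',cv2.resize(np.hstack([a,b]),(800,400),interpolation=cv2.INTER_CUBIC))"
```

```text
(no output)
```

View pics/z3.png

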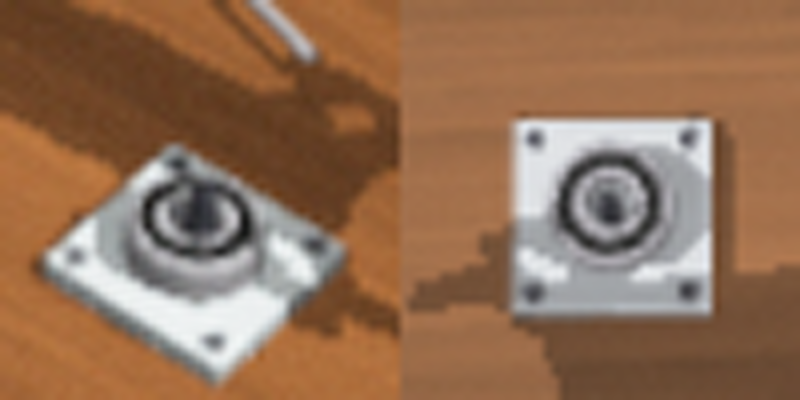

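```bash
python3 -m jog '0 0 0 1 20 0.5 0.8;0 0 0 0 25 0 0.8;0 0 0 0 22 0 0.75;0 0 0 0 15 0 0.75;0 0 0 0 6 0 0.75' ;python3 -m jog '0 0 0 0 0 0 0.7;0 0 0 0 0 0 0.6;0 0 0 0 0 0 0.5;0 0 0 0 0 0 0.4;0 0 0 0 0 0 0.3' 60; python3 -m jog '0 0 0 0 0 0 0.3;0 0 0 0 0 0 0.3;0 0 0 0 0 0 0.3;0 0 0 0 0 0 0.3;0 0 0 0 0 0 0.3'; python3 crop.py g22 .384 .285 .04 30
```

```text
clock: 33.03
tcp_pos: [0.3826, 0.2852, 0.0033]
orientation: [-1.564, -0.19, 0.193]
contact_force: [1.0, 0.3, 0.5]
grip_width: 0.0641
clock: 33.45
tcp_pos: [0.3839, 0.2866, 0.0062]
orientation: [-1.561, -0.194, 0.191]
contact_force: [1.0, -0.7, 4.2]
grip_width: 0.0385
clock: 33.87
tcp_pos: [0.3839, 0.2867, 0.0062]
orientation: [-1.561, -0.194, 0.191]
contact_force: [0.7, -0.3, 5.8]
grip_width: 0.0383
scene 334 188
top 155 213
[0.38393068 0.28661688 0.00623738] 33.9667 [-0.4 -0.2  6.1]
```

View pics/g22.png

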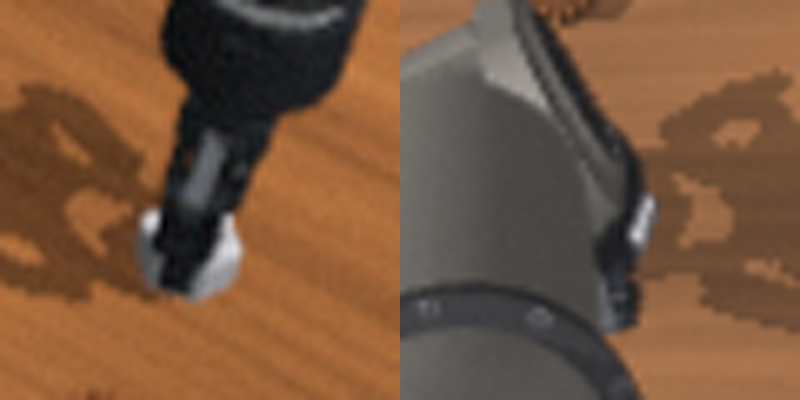

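```bash
python3 -m jog '0 0 0 0 -10 0 0.3;0 0 0 0 -25 0 0.3;0 0 0 0 -30 0 0.3;0 7 0 0 -20 0 0.3;0 7 0 0 -5 0 0.3' 80;python3 -m jog '0 0 0 12 0 -25 0.3;0 0 0 17 0 -35 0.3;0 0 0 17 0 -35 0.3;0 0 0 17 0 -35 0.3;0 0 0 12 0 -20 0.3'; python3 -m jog '0 0 0 3 0 -10 0.3;0 0 0 0 0 0 0.3;0 0 0 0 0 0 0.3;0 0 0 0 0 0 0.3;0 0 0 0 0 0 0.3';python3 crop.py g23 .46 .127 .05 30;python3 -c "
from h import *
f=dict(np.load('last_scene.npz'))
print((proj(f,[.4615,.1275,.11])+.5-[275,174])*400/60)"
```

```text
clock: 34.38
tcp_pos: [0.3846, 0.2874, 0.0989]
orientation: [-1.566, 0.001, -0.006]
contact_force: [-0.0, 0.2, -1.7]
grip_width: 0.0377
clock: 34.8
tcp_pos: [0.4593, 0.1322, 0.0961]
orientation: [-1.571, 0.001, -0.003]
contact_force: [0.6, -0.0, -1.4]
grip_width: 0.0379
clock: 35.22
tcp_pos: [0.4606, 0.1281, 0.0949]
orientation: [-1.57, -0.003, 0.004]
contact_force: [0.2, -0.3, -1.8]
grip_width: 0.0376
scene 275 174
top 202 189
[0.46073594 0.12768546 0.09475797] 35.3167 [ 0.4  0.1 -1.2]
[218.49637824 113.26095256]
```

View pics/g23.png

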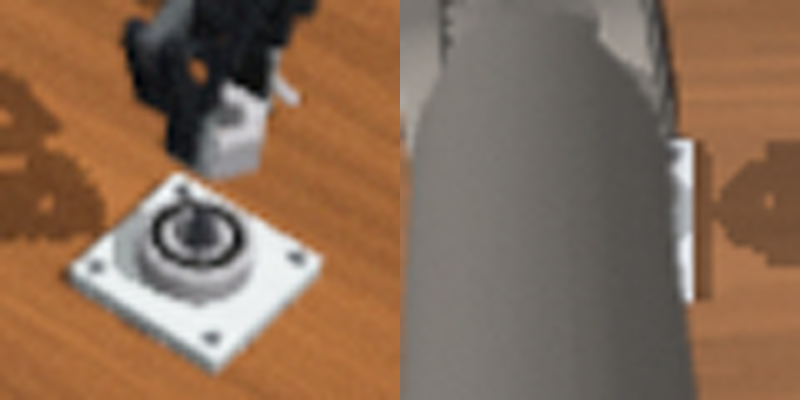

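```bash
python3 -m jog '0 0 0 2.3 6 -1.9 0.3;0 0 0 0 12 0 0.3;0 0 0 0 10 0 0.3;0 0 0 0 8 0 0.3;0 0 0 0 5 0 0.3' ;python3 -m jog '0 0 0 0 3 0 0.3;0 0 0 0 2 0 0.3;0 0 0 0 0 0 0.3;0 0 0 0 0 0 0.3;0 0 0 0 0 0 0.3'; python3 crop.py g24 .46 .127 .05 30
```

```text
clock: 35.73
tcp_pos: [0.4629, 0.1242, 0.0524]
orientation: [-1.572, -0.0, 0.003]
contact_force: [0.6, -0.6, -2.2]
grip_width: 0.0379
clock: 36.15
tcp_pos: [0.464, 0.1244, 0.0491]
orientation: [-1.57, -0.002, 0.001]
contact_force: [0.9, 0.2, -1.0]
grip_width: 0.038
scene 275 174
top 202 189
[0.46388462 0.1244229  0.04913924] 36.25 [ 0.6 -0.5 -1.2]
```

View pics/g24.png

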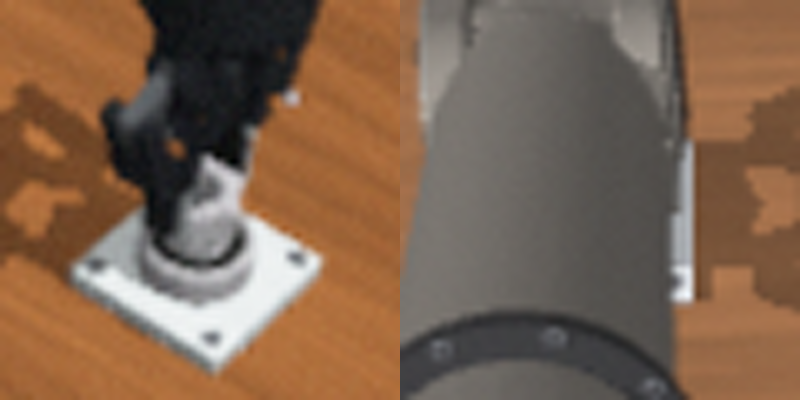

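```bash
python3 -m jog '0 0 0 -0.7 0 1.2 0.3;0 0 0 0 4 0 0.3;0 0 0 0 3 0 0.3;0 0 0 0 1 0 0.3;0 0 0 0 0 0 0.3' ;python3 -m jog '0 0 0 0 1 0 0.3;0 0 0 0 0 0 0.3;0 0 0 0 1 0 0.3;0 0 0 0 0 0 0.3;0 0 0 0 0 0 0.3'; python3 crop.py g25 .46 .127 .05 30
```

```text
clock: 36.67
tcp_pos: [0.4626, 0.1254, 0.0403]
orientation: [-1.571, -0.001, 0.002]
contact_force: [-0.1, 0.7, -0.7]
grip_width: 0.0382
clock: 37.08
tcp_pos: [0.4629, 0.1255, 0.0388]
orientation: [-1.571, -0.001, 0.001]
contact_force: [-0.5, -0.8, -1.8]
grip_width: 0.0379
scene 275 174
top 202 189
[0.46295164 0.12554804 0.03882723] 37.1833 [ 0.4 -0.9 -1.5]
```

View pics/g25.png

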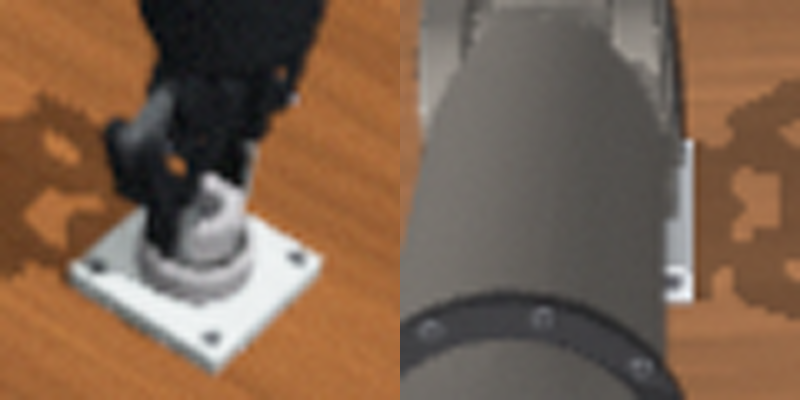

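```bash
python3 -m jog '0 0 0 0 1 0 0.3;0 0 0 0 0 0 0.3;0 0 0 0 0.5 0 0.3;0 0 0 0 0 0 0.3;0 0 0 0 0 0 0.3'; python3 -m jog '0 0 0 0 0.5 0 0.3;0 0 0 0 0 0 0.3;0 0 0 0 0 0 0.3;0 0 0 0 0 0 0.3;0 0 0 0 0 0 0.3'
```

```text
clock: 37.6
tcp_pos: [0.4631, 0.1256, 0.0383]
orientation: [-1.57, -0.001, 0.001]
contact_force: [-4.6, -0.9, 14.5]
grip_width: 0.0379
clock: 38.02
tcp_pos: [0.4631, 0.1256, 0.0383]
orientation: [-1.569, -0.001, 0.001]
contact_force: [-4.7, -1.7, 22.4]
grip_width: 0.0383
```

Seated at the expected height. Release, retreat and move clear.

```bash
python3 -m jog '0 0 0 0 0 0 0.6;0 0 0 0 0 0 0.7;0 0 0 0 0 0 0.8;0 0 0 0 0 0 0.85;0 0 0 0 0 0 0.85' ;python3 -m jog '0 0 0 0 -10 0 0.85;0 0 0 0 -30 0 0.85;0 0 0 0 -35 0 0.85;0 0 0 0 -30 0 0.85;0 0 0 -5 -10 15 0.85'; python3 -m jog '0 0 0 -14 -5 30 0.85;0 0 0 -14 -5 35 0.85;0 0 0 -10 -5 35 0.85;0 0 0 -10 0 35 0.85;0 0 0 -5 0 20 0.85';python3 -m jog '0 0 0 0 0 0 1;0 0 0 0 0 0 1;0 0 0 0 0 0 1;0 0 0 0 0 0 1;0 0 0 0 0 0 1'; python3 crop.py g26 .46 .127 .04 25;python3 - <<'E'
from h import *
f=dict(np.load('last_scene.npz'));cv2.imwrite('pics/end.png',cv2.resize(f['color'][...,::-1],(800,600),interpolation=cv2.INTER_CUBIC))
for n in('top','scene'):
    f=dict(np.load(f'last_{n}.npz'));c=cloud(f)
    for nm,p,z in(('small',(.631,-.189),.076),('nut',(.461,.127),.052)):
        m=(np.hypot(c[...,0]-p[0],c[...,1]-p[1])<.035)&(abs(c[...,2]-z)<.008)
        q=c[m]; print(n,nm,m.sum(),q.mean(0).round(4),q[:,2].std().round(4), np.linalg.lstsq(np.c_[q[:,:2]-q[:,:2].mean(0),np.ones(len(q))],q[:,2],rcond=None)[0].round(3))
E
```

```text
clock: 38.43
tcp_pos: [0.4629, 0.1255, 0.0366]
orientation: [-1.571, -0.001, 0.002]
contact_force: [0.2, -0.2, -0.1]
grip_width: 0.0726
clock: 38.85
tcp_pos: [0.4607, 0.1383, 0.1563]
orientation: [-1.569, -0.002, -0.007]
contact_force: [1.9, 0.3, 0.4]
grip_width: 0.0724
clock: 39.27
tcp_pos: [0.403, 0.2998, 0.1679]
orientation: [-1.568, -0.005, 0.004]
contact_force: [0.5, 0.4, -0.1]
grip_width: 0.0724
clock: 39.68
tcp_pos: [0.4051, 0.2939, 0.1669]
orientation: [-1.571, 0.001, -0.001]
contact_force: [0.1, -0.9, 0.3]
grip_width: 0.0854
scene 280 182
top 207 195
[0.40500548 0.29437136 0.16685104] 39.7833 [-0.4  1.   0. ]
top small 106 [ 0.6306 -0.1916  0.0747] 0.003 [0.028 0.041 0.075]
top nut 105 [0.4621 0.1244 0.0513] 0.0033 [0.048 0.017 0.051]
scene small 120 [ 0.6327 -0.19    0.075 ] 0.0028 [-0.008 -0.031  0.075]
scene nut 129 [0.464  0.1262 0.0514] 0.0029 [-0.056 -0.036  0.051]
```

View pics/g26.png

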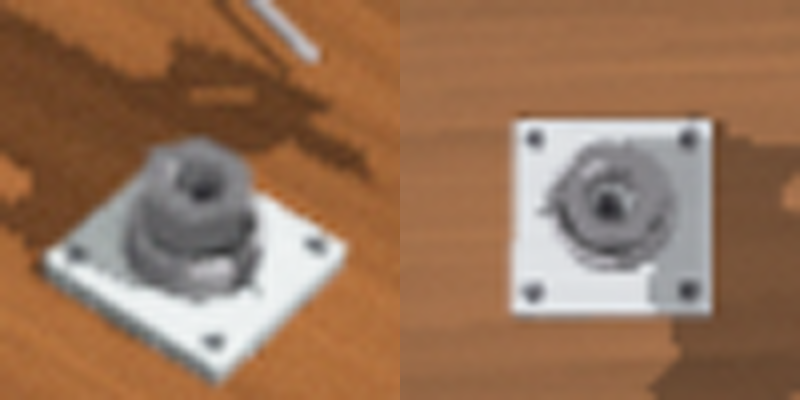

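View pics/end.png

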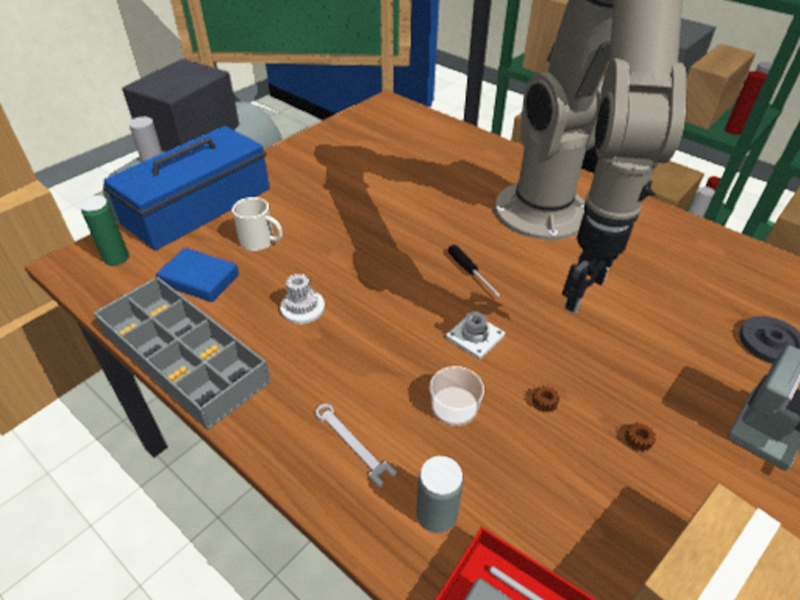

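Both stacks stand correctly (nut top ≈ 51 mm, small gear top ≈ 75 mm; expected 52 and 76), and the mug, tub and brown gears haven't moved.

```bash
python3 -c "
from bench import r
print(r.hand_in(), r.get_obs()['clock'])"
```

```text
the job is handed in; nothing more can be done
the job is handed in; nothing more can be done
```

All five parts are back on their pins in the order asked, and I handed the job in at about 40 s of the 128 s allowed. The round foot carries the big gear, then the sleeve, then the small gear. The square foot carries the bearing, then the nut.

**Heights:** the depth maps put the small gear's top at about 75 mm (76 expected) and the nut's top at about 51 mm (52 expected). Both stacks look flat in the pictures. Plane fits to the two top faces gave slopes of about 1–4°, but the two cameras disagreed on the direction. I put that down to depth noise (about 3 mm).

**Bystanders:** in the last picture the mug, the tub and both brown gears look to be where they started. The gripper was open and clear of everything.

**Forces:** the highest reading was about 38 N upward, while the fingers closed on the bearing. It dropped to about 12 N straight after, and no other reading passed about 22 N. The forces were only sampled at the end of each move and at each picture, so a brief higher peak could have gone unseen.

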